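Make up the lens-mount kit and the sample kit

TASK

Make up the two kits from the parts standing on the bench. In the tray with three compartments, counting from the end with the finger tab, stand the black lens tube, then the tall slim steel post, then the thick black post; in the tray with two compartments, again from the tab end, stand the glass vial and then the short slim steel post. Each part stands upright on the floor of its own compartment; leave the clear jar where it is.

Things in the scene. Friction and masses are not known exactly. Their poses are not given: they have to be found in the camera images.
- tray_three: Fixed tray, dark walls, white floor: row of three open compartments along its x, flat round finger tab with a white dot at the -x end. Body 184 x 56 x 11 mm, tab 32 mm more. Compartments 56 (x) by 48 mm inside, walls 4 mm, floor 3 mm thick. Origin: middle of the row, underside. x leads away from the tab. Centres from the tab end: x = -60, 0, +60 mm, y = 0, for lens tube, tall post, black post.
- tray_two: Fixed tray, dark walls, white floor: row of two open compartments along its x, flat round finger tab with a white dot at the -x end. Body 124 x 56 x 11 mm, tab 32 mm more. Compartments 56 (x) by 48 mm inside, walls 4 mm, floor 3 mm thick. Origin: middle of the row, underside. x leads away from the tab. Centres from the tab end: x = -30, +30 mm, y = 0, for vial, short post.
- lens_tube: Black round lens tube standing on end, 30 mm diameter, 27 mm high, about 60 g. Origin: centre of its underside, z up. Grip its side from above.
- tall_post: Tall slim steel optical post, standing on a small round foot: foot 25 mm diameter and 6 mm high, shank 14 mm diameter up to 75 mm, then a thin stud; 83 mm high in all, about 70 g. Origin: centre of its underside, z along the post, up.
- black_post: Thick black post, standing: 25 mm diameter and 40 mm high, with a small steel stud on top (48 mm in all), about 60 g. Origin: centre of its underside, z up.
- vial: Small clear glass vial with a white screw cap, standing: 17 mm diameter, 45 mm high, about 12 g. Origin: centre of its underside, z up.
- short_post: Short slim steel post, standing: 13 mm diameter, 50 mm high, no stud, about 60 g. Origin: centre of its underside, z along the post, up.
- jar: Bystander, in neither kit: clear jar standing on its black screw cap, 48 mm diameter, 69 mm high, loose. Origin: centre of its underside.
- swing_stand: Obstacle, fixed, the same in every start: stand with a level black disc, 143 mm diameter, from 178 to 222 mm above the bench, centred over this origin (which lies at bench level). Carry things over or round it. Two fixed rails run along x: at y = +0.16 to +0.21 m (up to 37 mm high) and y = -0.16 to -0.22 m (19 mm high).
There are look-alikes about, which are no part of the job. Of the things that look like the tall_post, the middle-sized one is meant.

How it is judged (in metres and radians):
At the end, for the whole second after the job is handed in: Each of the five parts stands in its own compartment: upright (under 0.12 rad), base on the tray floor (under 7 mm above the bench), within 22 mm along and 19 mm across of the compartment's centre, at rest; the jar within 20 mm of where it was (x of lens_tube in the frame of tray_three between -0.082 and -0.038 m and y of lens_tube in the frame of tray_three between -0.019 and 0.019 m and z of lens_tube in the frame of tray_three between 0 and 0.007 m and angle between each of lens_tube, tall_post, black_post, vial, short_post's own z axis and vertical below 0.12 rad and linear speed of each of lens_tube, tall_post, black_post, vial, short_post below 0.02 m/s and x of tall_post in the frame of tray_three between -0.022 and 0.022 m and y of tall_post in the frame of tray_three between -0.019 and 0.019 m and z of tall_post in the frame of tray_three between 0 and 0.007 m and x of black_post in the frame of tray_three between 0.038 and 0.082 m and y of black_post in the frame of tray_three between -0.019 and 0.019 m and z of black_post in the frame of tray_three between 0 and 0.007 m and x of vial in the frame of tray_two between -0.052 and -0.008 m and y of vial in the frame of tray_two between -0.019 and 0.019 m and z of vial in the frame of tray_two between 0 and 0.007 m and x of short_post in the frame of tray_two between 0.008 and 0.052 m and y of short_post in the frame of tray_two between -0.019 and 0.019 m and z of short_post in the frame of tray_two between 0 and 0.007 m and distance of jar from where it was at the start of the episode below 0.02 m); the robot touches nothing.
It fails at once if the jar is moved by more than 20 mm or tipped over (distance of jar from where it was at the start of the episode above 0.02 m or angle between jar's own z axis and vertical above 0.5 rad).
It also fails if it takes over 141 s, if anything falls off the work surface, if the arm or the gripper's body presses on something with over 40 N, if the wrist force passes 120 N, or if a joint passes its speed limit or range.

ROBOT

A 6-joint arm with a two-finger parallel gripper is mounted at the origin on a cart in front of the work surface, level with it; the furniture and walls round the work are solid. World frame = base frame: x ahead of the robot, y to its left, z up, the work surface at z = 0. Lengths are in m, angles in degrees, forces in N, time in s.
With the tool pointing down it reaches from about 0.4 to 0.825 m from the base axis. Payload 7 kg.
Tool frame: the origin (TCP) lies midway between the tips of the shut fingers; the grasp point (between the pads) lies r.grip_point_offset behind it (r.grip_point_offset is the distance from the TCP to the grasp point, in m); z points along the fingers, y is the line along which they close (so a half turn about z gives the same grasp; the last joint's range is limited). The gripper opens to 88 mm and grips with 3 to 60 N. Pads are 19 mm wide; open, the fingers measure 130 mm over their backs; the gripper's body (78 mm by 193 mm) begins 47 mm behind the grasp point.
Start: joints at [81.366, 20.546, 0.682, 0, -70.136, -16.507], TCP at [0.287, 0.611, 0.227] pointing down, gripper open.
Joint ranges: [-176.03, 176.03], [-82.01, 121.73], [-58.28, 71.71], [-173.87, 95.51], [-174.79, -0.11], [-173.66, 173.66]. Speed limits (degrees/s): [136.94, 136.94, 172.46, 180, 180, 180].

INTERFACE

Orientations are given as a 3x3 rotation matrix whose columns are the frame's x, y, z axes.
In Python, from station import readout, imaging, r gives the robot as it stands.
- The arm moves only by the shell command python3 -m jog 'ROWS' [OPENING]. ROWS is JSON, a list of rows, each an object of numbers: "dx", "dy", "dz": the shift along the tool's x, y, z scaled (see below); "wx", "wy", "wz": the turn, a rotation vector about the tool's x, y, z scaled (see below). A call has 1 to 20 rows; each row is the pose to reach, as a shift and turn from the pose commanded when the call began, along the tool's axes at that moment; what a row does not reach only later rows make up. The controller multiplies each number of a shift by 8 cm and each number of a turn by 45 degrees. A row lasts 1/10 s, in which the tool goes at most 50 mm and 8.59 degrees, less where a joint would pass 70% of its speed; a pose out of reach is approached as far as the arm can. A call with a number of a shift or a turn outside -1 to 1 is refused whole. A call with a gripper value outside its range is refused whole. OPENING is the closure, from 0 (fully open) to 1 (shut), set as the call begins (- or left out, the last holds). The fingers move at their own pace and stop on an object; the grip force is fixed at half the most. Time passes only in rows, so rows that repeat a pose let the fingers close. It gives the time, the measured TCP pose, the force, the opening and the grip force at its end, in the units of the state.
- readout.observe(): the state, without advancing time (a new reading comes with each control period).
- imaging.grab_frame(name): name is "scene" or "side" or "wrist"; returns (picture, depth): 400x640x3 uint8, blue, green, red; 400x640 float32, m along the optical axis (not along the pixel's ray), 0 where there is no reading.
- imaging.get_calibration(name): a dict with "fx", "fy", "cx", "cy" (pixels), "R" (3x3) and "t" (3): a world point X has camera coordinates R X + t. Camera axes: x right, y down, z forward; pixel columns grow to the right and rows downward; lengths in m; the calibration is good to about 2 mm. The wrist camera is an equidistant fisheye: a pixel r from the principal point sees the ray r / f radians off the axis. A picture is of the moment at which its call begins: read the wrist's pose just before it. get_calibration takes no time and is no camera call; for the wrist camera it gives the pose at the moment of the call.
- r.close_job(): hands the job in; it is judged then, once.
The state is a dict: "time": time; "joints": joint angles; "dq": joint speeds; "joint_efforts": joint torques, N m; "tool_pos": TCP position; "eef_rot": TCP orientation; "force": force on the tool from outside, world axes, zero at the start; "wrist_torque": the same for the moment, N m; "gripper_width": opening from 0.0 (shut) to 1.0 (fully open); "grasp_force": force on a finger pad.
Only numpy, scipy, OpenCV 4.12 (cv2) and the standard library are available. Lean on these libraries where they do the work, as an engineer would, in place of code of your own. Each camera call takes 0.05 s, during which the arm holds its last target. There are 200 camera calls.

## Working session

There is one attempt and no reset: what is moved stays moved. The work goes in short steps, Python scripts to look and compute and a shell command to move; the robot and the scene stay as the last step left them, time stands still between calls to the robot, and variables do not carry over. Pictures are saved under pics/ and viewed, at most 14 in all, crops included, and the job is handed in when it is done.

```bash
mkdir -p pics; python3 - <<'E'
from station import readout, imaging, r
import cv2,numpy as np
s=readout.observe();print({k:np.round(v,3).tolist() for k,v in s.items()},r.grip_point_offset)
for n in ("scene","side","wrist"):
    im,d=imaging.grab_frame(n);cv2.imwrite(f"pics/{n}0.png",im);np.save(f"pics/{n}0.npy",d)
    c=imaging.get_calibration(n);print(n,{k:np.round(v,4).tolist() for k,v in c.items()});np.savez(f"pics/{n}0cal.npz",**c)
E
```

```text
{'time': 0.0, 'joints': [81.367, 20.592, 0.634, -0.021, -70.136, -16.508], 'dq': [-0.066, 0.084, -0.063, -0.105, -0.114, 0.014], 'joint_efforts': [0.002, -58.272, 29.304, 6.996, 0.007, -0.0], 'tool_pos': [0.287, 0.611, 0.226], 'eef_rot': [[0.905, -0.425, -0.001], [-0.425, -0.905, -0.002], [0.0, 0.002, -1.0]], 'force': [0.342, -0.27, -0.22], 'wrist_torque': [-0.013, -0.013, 0.004], 'grasp_force': 0.0, 'gripper_width': 1.004} 0.0188
scene {'fx': 437.0634, 'fy': 437.0634, 'cx': 320.4391, 'cy': 199.0365, 'R': [[0.899, -0.438, 0.0025], [-0.2547, -0.5273, -0.8106], [0.3563, 0.7281, -0.5856]], 't': [-0.4721, 0.2334, 0.7576]}
side {'fx': 480.2491, 'fy': 480.2491, 'cx': 326.9465, 'cy': 196.4767, 'R': [[-0.9808, -0.1941, -0.0172], [-0.0797, 0.4804, -0.8734], [0.1778, -0.8553, -0.4866]], 't': [0.5964, 0.0259, 1.2701]}
wrist {'fx': 309.7069, 'fy': 309.7069, 'cx': 318.2377, 'cy': 200.9752, 'R': [[-0.4248, -0.9053, 0.0019], [-0.8665, 0.4072, 0.2888], [-0.2622, 0.121, -0.9574]], 't': [0.6746, -0.0363, 0.3919]}
```

View pics/scene0.png

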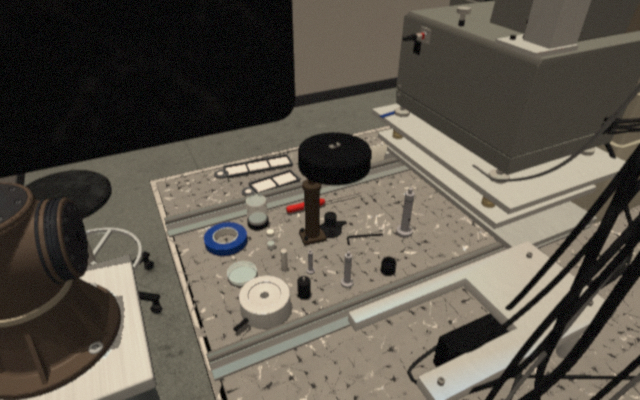

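View pics/side0.png

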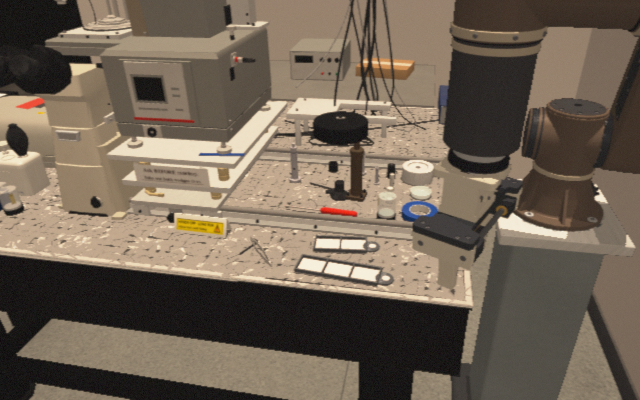

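The scene view shows the trays at about (255,167) and (272,183), with the parts between (225,180) and (420,300). I'll enlarge that area and deproject candidates.

```bash
cat > h.py <<'E'
import numpy as np,cv2
def ray(c,u,v):
    d=np.array([(u-c['cx'])/c['fx'],(v-c['cy'])/c['fy'],1.]);R=np.array(c['R']);return -R.T@np.array(c['t']),R.T@d
def onz(c,u,v,z):
    o,d=ray(c,u,v);return o+d*(z-o[2])/d[2]
def load(n): return dict(np.load(f'pics/{n}cal.npz'))
E
python3 - <<'E'
import cv2
im=cv2.imread('pics/scene0.png')
cv2.imwrite('pics/c1.png',cv2.resize(im[170:310,225:425],None,fx=4,fy=4,interpolation=cv2.INTER_CUBIC))
im=cv2.imread('pics/side0.png')
cv2.imwrite('pics/c2.png',cv2.resize(im[140:290,280:440],None,fx=4,fy=4,interpolation=cv2.INTER_CUBIC)[:600])
E
```

```text
(no output)
```

View pics/c1.png

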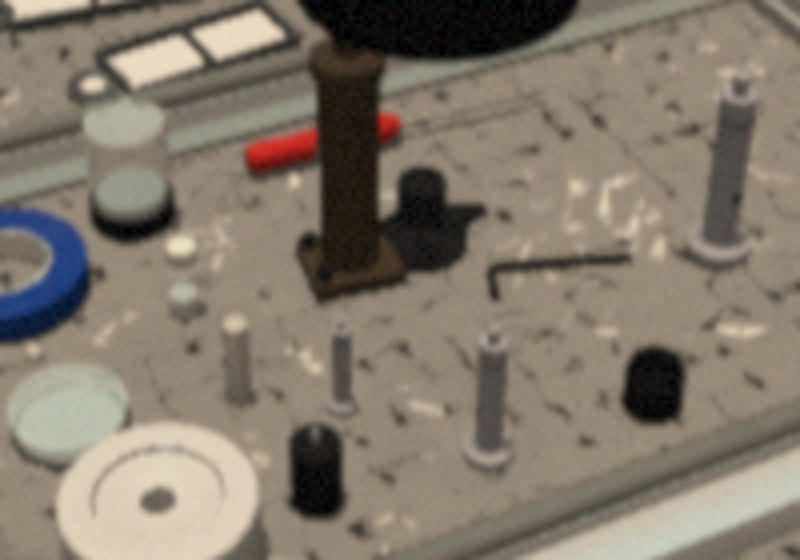

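View pics/c2.png

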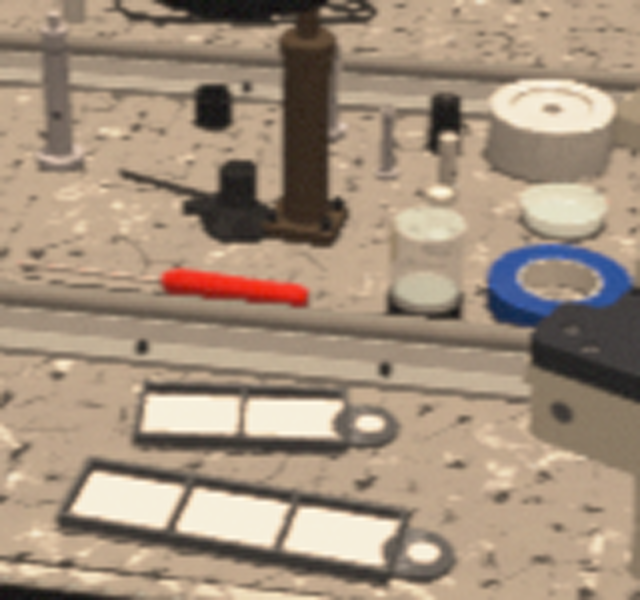

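Candidates in crop 1 for the tall post: small at (342,365), middle at (488,400), large at (725,170). The middle one fits "middle-sized". The others are the vial (182,270), short post (237,360), studded black post (317,470), lens tube (655,383) and jar (127,170). In crop 2 the tray_two tab is at right (370,425) and the tray_three tab at right (425,552).

```bash
python3 - <<'E'
from h import *
S=load('scene0');D=load('side0')
f=lambda n,c,o,u,v,z:print(n,np.round(onz(c,o[0]+u/4,o[1]+v/4,z)[:3],4))
a=(225-.4,170-.4);b=(280-.4,140-.4)
for n,u,v,z in [('lens top',655,361,.027),('lens bot',653,403,0),('black top',316,440,.04),('black bot',317,502,0),('vial cap',181,241,.045),('vial bot',184,306,.0),('short top',236,322,.05),('short bot',239,399,0),('tall stud',492,331,.083),('tall foot',488,452,.006),('tall shank top',491,342,.075),
 ('small foot',342,407,.0),('large foot',720,243,.0),('small top',341,322,.05),('large top',742,82,.12),('jar top',124,118,.069),('jar bot',132,208,0),('stick top',420,178,.05),('lamp base',350,270,0),('lampbaseL',320,297,0),('lampbaseR',405,268,0),('lamp top',347,65,.12),('white',160,500,.04),('lid',68,410,.015),('tape',20,275,.02)]: f(n,S,a,u,v,z)
for n,u,v,z in [('T2 dot',369,425,.003),('T2 tl',147,385,.011),('T2 tr',347,393,.011),('T2 bl',137,438,.011),('T2 br',347,446,.011),('T3 dot',424,552,.003),('T3 tl',92,461,.011),('T3 tr',409,512,.011),('T3 bl',63,517,.011),('T3 br',388,573,.011),('short top',449,135,.05),('small top',389,110,.05),('large foot',62,160,0),('large stud top',55,14,.1),('jar bot',425,300,0),('jar top',429,222,.069),('black top',446,99,.04),('lens top',213,92,.027),('stick',238,170,.05),('lamp base',307,228,0),('lamp top',307,35,.16)]: f(n,D,b,u,v,z)
E
```

```text
lens top [ 0.6144 -0.1251  0.027 ]
lens bot [ 0.6146 -0.1276  0.    ]
black top [ 0.4359 -0.1119  0.04  ]
black bot [ 0.4349 -0.1134  0.    ]
vial cap [0.4285 0.044  0.045 ]
vial bot [0.4271 0.044  0.    ]
short top [ 0.4291 -0.0316  0.05  ]
short bot [ 0.4274 -0.0339  0.    ]
tall stud [ 0.5208 -0.1228  0.083 ]
tall foot [ 0.5205 -0.1255  0.006 ]
tall shank top [ 0.5212 -0.1217  0.075 ]
small foot [ 0.4719 -0.0617  0.    ]
large foot [ 0.7178 -0.038   0.    ]
small top [ 0.4755 -0.0541  0.05  ]
large top [ 0.7075 -0.0485  0.12  ]
jar top [0.4288 0.1292 0.069 ]
jar bot [0.43   0.1361 0.    ]
stick top [0.5627 0.0318 0.05  ]
lamp base [0.5202 0.0318 0.    ]
lampbaseL [0.4961 0.0187 0.    ]
lampbaseR [0.5483 0.0201 0.    ]
lamp top [0.5302 0.0545 0.12  ]
white [ 0.3585 -0.1148  0.04  ]
lid [ 0.344  -0.0185  0.015 ]
tape [0.3505 0.0837 0.02  ]
T2 dot [0.4485 0.2659 0.003 ]
T2 tl [0.5825 0.2586 0.011 ]
T2 tr [0.464  0.2469 0.011 ]
T2 bl [0.5766 0.3127 0.011 ]
T2 br [0.4574 0.3    0.011 ]
T3 dot [0.4066 0.3772 0.003 ]
T3 tl [0.5967 0.3387 0.011 ]
T3 tr [0.417  0.3546 0.011 ]
T3 bl [0.6001 0.3911 0.011 ]
T3 br [0.4227 0.4075 0.011 ]
short top [ 0.4272 -0.0268  0.05  ]
small top [ 0.4728 -0.0604  0.05  ]
large foot [ 0.7128 -0.0403  0.    ]
large stud top [ 0.7234 -0.0802  0.1   ]
jar bot [0.4292 0.1154 0.    ]
jar top [0.4279 0.1355 0.069 ]
black top [ 0.4352 -0.1065  0.04  ]
lens top [ 0.6127 -0.1186  0.027 ]
stick [0.5638 0.0494 0.05  ]
lamp base [0.5183 0.0329 0.    ]
lamp top [0.5155 0.0667 0.16  ]
```

View pics/wrist0.png

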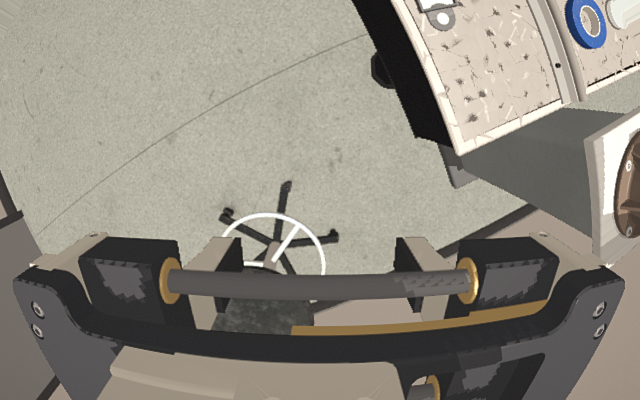

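Crop 2 shows both tabs on the robot (low-x) side. The wrist view mostly shows the floor, with tray_three's tab at (440,15). Next I'll locate the disc and brown post, and make a height map of the other obstacles.

```bash
python3 - <<'E'
from h import *
S=load('scene0');D=load('side0')
H=np.full((31,24),-1.)
for n,c in (('scene0',S),('side0',D)):
    d=np.load(f'pics/{n}.npy');v,u=np.mgrid[0:400,0:640]
    P=np.stack([(u-c['cx'])/c['fx']*d,(v-c['cy'])/c['fy']*d,d],-1)[d>0]
    W=(P-c['t'])@c['R'];
    m=(W[:,2]<.3)&(W[:,2]>-.02)
    i=((W[m,0]-.25)/.025).astype(int);j=((W[m,1]+.3)/.025).astype(int)
    ok=(W[m,0]>.25)&(W[m,1]>-.3)&(i<24)&(j<31)
    np.maximum.at(H,(j[ok],i[ok]),W[m,2][ok])
    dk=(W[:,2]>.15)&(W[:,2]<.26)&(W[:,0]>.3)&(W[:,0]<.8)&(abs(W[:,1])<.2)
    Q=W[dk];top=Q[Q[:,2]>.215]
    print(n,'disc',len(top),top.min(0) if len(top) else '',top.max(0) if len(top) else '')
    b=W[(abs(W[:,0]-.52)<.03)&(abs(W[:,1]-.035)<.03)];print('post max z',np.percentile(b[:,2],[50,90,99]))
print('rows y=-.3.. step .025, cols x=.25.. (mm)')
for j in range(31):print('%6.3f'%(-.3+.025*j),' '.join('%4d'%(h*1000) for h in H[j]))
E
```

```text
scene0 disc 2113 [ 0.49341225 -0.19806344  0.21501702] [0.73134573 0.09196919 0.25197538]
post max z [0.10317564 0.21834642 0.21946741]
side0 disc 906 [ 0.49462159 -0.1942146   0.21508318] [0.73385661 0.09934431 0.25506673]
post max z [0.09809894 0.21977664 0.22165685]
rows y=-.3.. step .025, cols x=.25.. (mm)
-0.300    0    0    0    0    0    1    2  125  125  126  125  125  125  125  124  124  299  296  125  126  131  125  121    0
-0.275   -1    0    0    1    0    0    0  124  125  125  124  124  123  122  123  123  124  292  125  126  124  125    0    0
-0.250    0    0   -1   -1    0   -1   -1    0    0    0    0    0    0    0    0    0    0  280  266   -6 -1000  175  175  176
-0.225    8    9   10    9    9    9   10    9    9    7 -1000 -1000 -1000 -1000 -1000 -1000 -1000  268  265 -1000 -1000  176  178  177
-0.200   36   37   38   37   36   38   36   37   37   38   37   37   39   38   38   37   38   38  255  247   37  177  299  299
-0.175   -1   33   35   40   41   39   35   37   36   33   34   -1   31   41   34   34   35   35   35  244   32  176  299  192
-0.150    0   17
[... 2488 characters left out ...]
1    1   11    8    5    3    1    1    1
 0.350    0   -1    1    1    1    4   12   12   12   11    4   12    5   12   13    0   11   11    2    0    1    2    1    3
 0.375    1    0    1    1    1    5   11   11   10   11   11   13   12   12   12    1    9    2    0    1    1    2    1    1
 0.400    1    0    1    1    1    1   10   12   13   12    9    2    1    0    1    1    1    2    1    1    3    1    1    2
 0.425    2    1    1    1    1    3    1    2    1    1    1    3    1    0    1    2    1    2    0    2    1    1    2    2
 0.450 -1000 -1000 -1000 -1000 -1000 -1000 -1000 -1000 -1000 -1000 -1000 -1000 -1000 -1000 -1000 -1000 -1000 -1000 -1000 -1000 -1000 -1000 -1000 -1000
```

The map puts the disc at about (0.565, 0.012), brown post included. Both rails are about 37 mm high and start at y of about -0.15 and +0.175. I'll turn the tool to yaw -180° so the camera faces the robot and the fingers close along y, move over the trays, and take a wrist picture.

```bash

python3 -m jog '[{"wz":1},{"wz":1},{"wz":1},{"wz":1},{"wz":1},{"wz":1}]' 0.5 | tail -c 300
python3 -m jog '[{"wz":1},{"wz":1},{"wz":1},{"wz":1},{"wz":1},{"wz":1}]' | tail -c 100
python3 -m jog '[{"wz":1},{"wz":1},{"wz":1},{"wz":1},{"wz":1},{"wz":1}]' | tail -c 100
python3 -m jog '[{"wz":0.441},{"wz":0.441},{"wz":0.441},{"wz":0.441}]'| tail -c 100
python3 -m jog '[{"dx":-0.6,"dy":-0.7},{"dx":-1,"dy":-1},{"dx":-1,"dy":-1}]'| tail -c 100
python3 -m jog '[{"dx":-0.6,"dy":-0.7},{"dx":-1,"dy":-1},{"dx":-1,"dy":-1}]'| tail -c 100
python3 -m jog '[{"dy":-0.5},{"dy":-1},{"dy":-1},{"dy":-1},{"dy":-1}]'
python3 - <<'E'
from station import readout, imaging, r
import cv2,numpy as np
c=imaging.get_calibration('wrist');im,d=imaging.grab_frame('wrist');cv2.imwrite('pics/w1.png',im);np.savez('pics/w1cal.npz',**c);np.save('pics/w1.npy',d)
s=readout.observe();print(s['tool_pos'],np.round(s['eef_rot'],3).tolist(),s['joints'])
E
```

```text
[0.28667585 0.6107715  0.22597799] [[0.905, -0.425, -0.0], [-0.425, -0.905, -0.001], [0.0, 0.001, -1.0]] [ 8.13662763e+01  2.05762361e+01  6.53633489e-01 -9.67978253e-03
 -7.01369985e+01 -1.65072576e+01]invalid input at $[0]: expected keys dx, dy, dz, wx, wy, wz
invalid input at $[0]: expected keys dx, dy, dz, wx, wy, wz
invalid input at $[0]: expected keys dx, dy, dz, wx, wy, wz
invalid input at $[0]: expected keys dx, dy, dz, wx, wy, wz
invalid input at $[0]: expected keys dx, dy, dz, wx, wy, wz
invalid input at $[0]: expected keys dx, dy, dz, wx, wy, wz
invalid input at $[0]: expected keys dx, dy, dz, wx, wy, wz
```

View pics/w1.png

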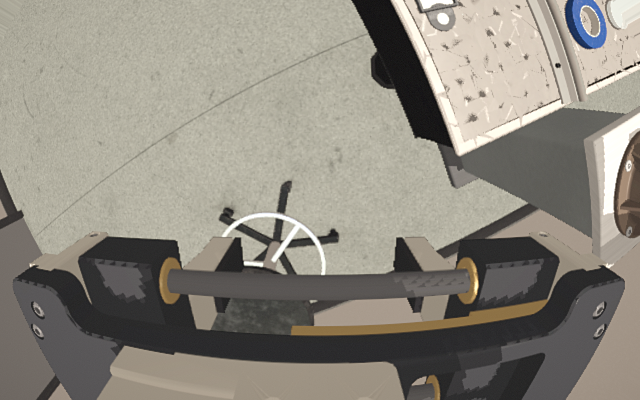

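Every row needs all six keys, so nothing has moved: the picture is unchanged. Repeating with full rows.

```bash

python3 -m jog '[{"dx":0,"dy":0,"dz":0,"wx":0,"wy":0,"wz":1},{"dx":0,"dy":0,"dz":0,"wx":0,"wy":0,"wz":1},{"dx":0,"dy":0,"dz":0,"wx":0,"wy":0,"wz":1},{"dx":0,"dy":0,"dz":0,"wx":0,"wy":0,"wz":1},{"dx":0,"dy":0,"dz":0,"wx":0,"wy":0,"wz":1},{"dx":0,"dy":0,"dz":0,"wx":0,"wy":0,"wz":1}]' 0.5
python3 -m jog '[{"dx":0,"dy":0,"dz":0,"wx":0,"wy":0,"wz":1},{"dx":0,"dy":0,"dz":0,"wx":0,"wy":0,"wz":1},{"dx":0,"dy":0,"dz":0,"wx":0,"wy":0,"wz":1},{"dx":0,"dy":0,"dz":0,"wx":0,"wy":0,"wz":1},{"dx":0,"dy":0,"dz":0,"wx":0,"wy":0,"wz":1},{"dx":0,"dy":0,"dz":0,"wx":0,"wy":0,"wz":1}]' >/dev/null
python3 -m jog '[{"dx":0,"dy":0,"dz":0,"wx":0,"wy":0,"wz":1},{"dx":0,"dy":0,"dz":0,"wx":0,"wy":0,"wz":1},{"dx":0,"dy":0,"dz":0,"wx":0,"wy":0,"wz":1},{"dx":0,"dy":0,"dz":0,"wx":0,"wy":0,"wz":1},{"dx":0,"dy":0,"dz":0,"wx":0,"wy":0,"wz":1},{"dx":0,"dy":0,"dz":0,"wx":0,"wy":0,"wz":1}]' >/dev/null
python3 -m jog '[{"dx":0,"dy":0,"dz":0,"wx":0,"wy":0,"wz":0.441},{"dx":0,"dy":0,"dz":0,"wx":0,"wy":0,"wz":0.441},{"dx":0,"dy":0,"dz":0,"wx":0,"wy":0,"wz":0.441},{"dx":0,"dy":0,"dz":0,"wx":0,"wy":0,"wz":0.441}]'
python3 -m jog '[{"dx":-1,"dy":-1,"dz":0,"wx":0,"wy":0,"wz":0},{"dx":-1,"dy":-1,"dz":0,"wx":0,"wy":0,"wz":0},{"dx":-1,"dy":-1,"dz":0,"wx":0,"wy":0,"wz":0},{"dx":-1,"dy":-1,"dz":0,"wx":0,"wy":0,"wz":0}]'
python3 -m jog '[{"dx":-1,"dy":-1,"dz":0,"wx":0,"wy":0,"wz":0},{"dx":-1,"dy":-1,"dz":0,"wx":0,"wy":0,"wz":0},{"dx":-1,"dy":-1,"dz":0,"wx":0,"wy":0,"wz":0},{"dx":-1,"dy":-1,"dz":0,"wx":0,"wy":0,"wz":0}]'
python3 -m jog '[{"dx":0,"dy":-1,"dz":0,"wx":0,"wy":0,"wz":0},{"dx":0,"dy":-1,"dz":0,"wx":0,"wy":0,"wz":0},{"dx":0,"dy":-1,"dz":0,"wx":0,"wy":0,"wz":0},{"dx":0,"dy":-1,"dz":0,"wx":0,"wy":0,"wz":0}]'
python3 - <<'E'
from station import readout, imaging, r
import cv2,numpy as np
c=imaging.get_calibration('wrist');im,d=imaging.grab_frame('wrist');cv2.imwrite('pics/w2.png',im);np.savez('pics/w2cal.npz',**c);np.save('pics/w2.npy',d)
s=readout.observe();print(s['tool_pos'],np.round(s['eef_rot'],3).tolist(),np.round(s['joints'],1))
E
```

```text
time: 0.8
tool_pos: [0.2867, 0.6109, 0.2263]
eef_rot: [[0.335, -0.942, -0.0], [-0.942, -0.335, -0.0], [0.0, 0.0, -1.0]]
force: [0.5, -0.9, -0.3]
gripper_width: 0.528
grasp_force: 0.0
time: 2.4
tool_pos: [0.2867, 0.6109, 0.2263]
eef_rot: [[-1.0, 0.0, -0.0], [0.0, 1.0, -0.0], [0.0, -0.0, -1.0]]
force: [-0.2, -0.8, -0.6]
gripper_width: 0.497
grasp_force: 0.0
time: 2.8
tool_pos: [0.3683, 0.5294, 0.2268]
eef_rot: [[-1.0, 0.001, 0.0], [0.001, 1.0, 0.0], [-0.0, 0.0, -1.0]]
force: [0.7, 0.6, 0.3]
gripper_width: 0.498
grasp_force: 0.0
time: 3.2
tool_pos: [0.4477, 0.4503, 0.2265]
eef_rot: [[-1.0, 0.001, -0.0], [0.001, 1.0, 0.0], [0.0, 0.0, -1.0]]
force: [-1.0, 1.0, -0.3]
gripper_width: 0.5
grasp_force: 0.0
time: 3.6
tool_pos: [0.4464, 0.372, 0.2271]
eef_rot: [[-1.0, -0.001, 0.001], [-0.001, 1.0, 0.001], [-0.001, 0.001, -1.0]]
force: [1.9, 0.4, -0.7]
gripper_width: 0.499
grasp_force: 0.0
[0.44642285 0.37242666 0.22683863] [[-1.0, -0.002, 0.0], [-0.002, 1.0, 0.001], [-0.0, 0.001, -1.0]] [  59.1   11.7  -11.5   -0.   -66.7 -149. ]
```

View pics/w2.png

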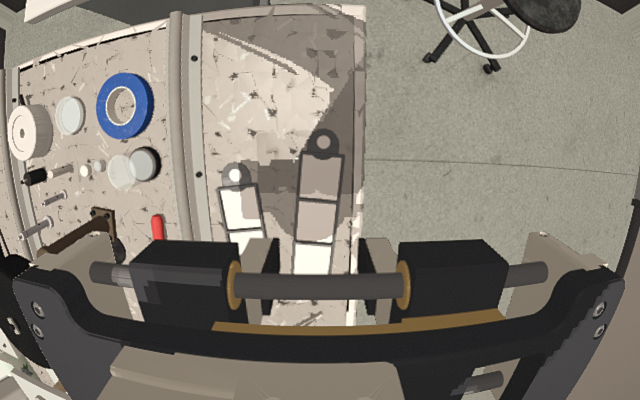

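The wrist view shows the tray_three dot at (323,142), the tray_two dot at (236,175) and the parts at left. Now I'll cross-check the trays with this view, and the parts with depth merged from both fixed cameras.

```bash
cat >> h.py <<'E'
def wonz(c,u,v,z):
    x,y=(u-c['cx'])/c['fx'],(v-c['cy'])/c['fy'];t=np.hypot(x,y);R=np.array(c['R'])
    d=R.T@np.array([x/t*np.sin(t),y/t*np.sin(t),np.cos(t)]);o=-R.T@np.array(c['t']);return o+d*(z-o[2])/d[2]
def cloud(n):
    c=load(n);d=np.load(f'pics/{n}.npy');v,u=np.mgrid[0:400,0:640]
    P=np.stack([(u-c['cx'])/c['fx']*d,(v-c['cy'])/c['fy']*d,d],-1)[d>0]
    return (P-c['t'])@c['R']
E
python3 - <<'E'
from h import *
c=load('w2')
for n,u,v,z in [('T3dot',323,142,.003),('T3 c1',303,153,.011),('T3 c2',344,157,.011),('T3 div l',299,200,.011),('T3 div r',339,205,.011),('T2dot',236,175,.003),('T2c1',219,188,.011),('T2c2',256,184,.011)]: print(n,np.round(wonz(c,u,v,z)[:2],4))
def m(o,y,x,yy): y=np.radians(y);return np.round([o[0]+x*np.cos(y)-yy*np.sin(y),o[1]+x*np.sin(y)+yy*np.cos(y)],4)
print('model T3 dot,c1,c2,div',m((.5091,.373),-5.2,-.108,0),m((.5091,.373),-5.2,-.092,-.028),m((.5091,.373),-5.2,-.092,.028),m((.5091,.373),-5.2,-.03,-.028),m((.5091,.373),-5.2,-.03,.028))
print('model T2 dot,c',m((.5201,.2796),5.8,-.078,0),m((.5201,.2796),5.8,-.062,-.028),m((.5201,.2796),5.8,-.062,.028))
A,B=cloud('scene0'),cloud('side0')
for n,x,y,r,h in [('lens',.614,-.126,.015,.027),('tall',.5205,-.1245,.007,.083),('black',.435,-.112,.0125,.048),('vial',.428,.044,.0085,.045),('short',.4283,-.0325,.0065,.05),('small',.472,-.06,.007,.055),('large',.715,-.039,.01,.12)]:
    for W in (A,B):
        q=W[(np.hypot(W[:,0]-x,W[:,1]-y)<r+.015)&(W[:,2]>.01)&(W[:,2]<.17)]
        if len(q)>8: print(n,len(q),'x',np.round(np.percentile(q[:,0],[4,50,96]),4),'y',np.round(np.percentile(q[:,1],[4,50,96]),4),'ztop',round(q[:,2].max(),3))
for W in (A,B):
    q=W[(W[:,0]>.45)&(W[:,0]<.6)&(W[:,1]<-.1)&(W[:,1]>-.24)&(W[:,2]>-.01)&(W[:,2]<.06)&(abs(W[:,0]-.52)>.03)]
    print([(round(y,3),round(float(np.percentile(q[abs(q[:,1]-y)<.003][:,2],80)),3)) for y in np.arange(-.14,-.22,-.006) if (abs(q[:,1]-y)<.003).any()])
E
```

```text
T3dot [0.4079 0.3782]
T3 c1 [0.4206 0.3538]
T3 c2 [0.4254 0.4038]
T3 div l [0.4803 0.3481]
T3 div r [0.4869 0.3988]
T2dot [0.4491 0.2662]
T2c1 [0.4642 0.2441]
T2c2 [0.4593 0.2939]
model T3 dot,c1,c2,div [0.4015 0.3828] [0.4149 0.3535] [0.42   0.4092] [0.4767 0.3478] [0.4818 0.4036]
model T2 dot,c [0.4425 0.2717] [0.4612 0.2455] [0.4556 0.3012]
lens 189 x [0.5999 0.6145 0.6272] y [-0.1415 -0.1273 -0.1142] ztop 0.027
lens 75 x [0.6006 0.6137 0.6274] y [-0.1374 -0.1155 -0.1052] ztop 0.029
tall 199 x [0.5168 0.5207 0.5275] y [-0.1278 -0.1251 -0.1186] ztop 0.082
tall 35 x [0.5175 0.5194 0.5225] y [-0.1195 -0.1134 -0.1078] ztop 0.074
black 237 x [0.4237 0.433  0.4454] y [-0.1247 -0.1184 -0.1032] ztop 0.046
black 84 x [0.4258 0.4368 0.4464] y [-0.1159 -0.1    -0.0934] ztop 0.046
vial 120 x [0.4195 0.4257 0.4344] y [0.0341 0.0375 0.0458] ztop 0.044
vial 33 x [0.4202 0.4279 0.4364] y [0.0439 0.052  0.058 ] ztop 0.046
short 110 x [0.4222 0.4271 0.4335] y [-0.0375 -0.0349 -0.0274] ztop 0.05
short 64 x [0.4229 0.4285 0.4343] y [-0.0286 -0.0224 -0.0177] ztop 0.05
small 85 x [0.4683 0.4719 0.4769]
[... 173 characters left out ...]
9] ztop 0.118
large 231 x [0.705  0.7119 0.7222] y [-0.0391 -0.0308 -0.0255] ztop 0.121
[(np.float64(-0.14), -0.003), (np.float64(-0.146), -0.003), (np.float64(-0.152), -0.003), (np.float64(-0.158), -0.002), (np.float64(-0.164), 0.011), (np.float64(-0.182), 0.034), (np.float64(-0.188), 0.036), (np.float64(-0.194), 0.032), (np.float64(-0.2), 0.011), (np.float64(-0.206), 0.007), (np.float64(-0.212), 0.005), (np.float64(-0.218), -0.002)]
[(np.float64(-0.14), -0.002), (np.float64(-0.146), -0.001), (np.float64(-0.152), 0.002), (np.float64(-0.158), 0.006), (np.float64(-0.164), 0.009), (np.float64(-0.17), 0.027), (np.float64(-0.176), 0.032), (np.float64(-0.182), 0.034), (np.float64(-0.188), 0.036)]
```

The heights (82, 55 and 120 mm) confirm the middle one, at (0.520,-0.122), is the tall_post. Now to above the vial, with a wrist check there.

```bash

python3 -m jog '[{"dx":0.234,"dy":-1,"dz":0,"wx":0,"wy":0,"wz":0},{"dx":0.234,"dy":-1,"dz":0,"wx":0,"wy":0,"wz":0},{"dx":0.234,"dy":-1,"dz":0,"wx":0,"wy":0,"wz":0}]' >/dev/null
python3 -m jog '[{"dx":0,"dy":-1,"dz":0,"wx":0,"wy":0,"wz":0},{"dx":0,"dy":-1,"dz":0,"wx":0,"wy":0,"wz":0},{"dx":0,"dy":-1,"dz":0,"wx":0,"wy":0,"wz":0}]' >/dev/null
python3 -m jog '[{"dx":0,"dy":-1,"dz":0,"wx":0,"wy":0,"wz":0},{"dx":0,"dy":-1,"dz":0,"wx":0,"wy":0,"wz":0},{"dx":0,"dy":-1,"dz":0,"wx":0,"wy":0,"wz":0}]'  >/dev/null
python3 -m jog '[{"dx":0,"dy":-1,"dz":0,"wx":0,"wy":0,"wz":0},{"dx":0,"dy":-1,"dz":0,"wx":0,"wy":0,"wz":0},{"dx":0,"dy":-1,"dz":0.6,"wx":0,"wy":0,"wz":0},{"dx":0,"dy":-1,"dz":1,"wx":0,"wy":0,"wz":0},{"dx":0,"dy":-1,"dz":1,"wx":0,"wy":0,"wz":0},{"dx":0,"dy":-1,"dz":1,"wx":0,"wy":0,"wz":0}]'
python3 - <<'E'
from station import readout, imaging, r
import cv2,numpy as np
c=imaging.get_calibration('wrist');im,d=imaging.grab_frame('wrist');cv2.imwrite('pics/w3.png',im);np.savez('pics/w3cal.npz',**c)
s=readout.observe();print(s['tool_pos'],np.round(s['joints'],1))
E
```

```text
time: 5.15
tool_pos: [0.4291, 0.0522, 0.1471]
eef_rot: [[-1.0, -0.002, -0.0], [-0.002, 1.0, -0.001], [0.0, -0.001, -1.0]]
force: [0.4, 0.0, 0.6]
gripper_width: 0.502
grasp_force: 0.0
[0.42969654 0.05243965 0.14794409] [ 3.330e+01  1.300e+00 -3.500e+01  1.000e-01 -5.360e+01 -1.232e+02]
```

View pics/w3.png

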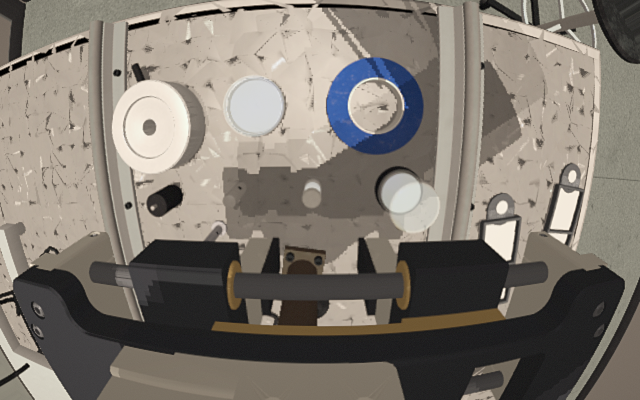

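The wrist view shows the vial's cap at about (312,187), with the jar at (405,200) to the right of it. I'll compute the vial position, and look at the arm in the side camera because the wrist is offset sideways.

```bash
python3 - <<'E'
from h import *
from station import imaging
c=load('w3')
for n,u,v,z in [('vial',312,187,.045),('black top',157,205,.04),('short top',237,191,.05),('jar top',423,212,.069),('T2dot',502,206,.003),('T3dot',571,173,.003)]: print(n,np.round(wonz(c,u,v,z)[:2],4))
im,d=imaging.grab_frame('side');cv2.imwrite('pics/s1.png',im);im,d=imaging.grab_frame('scene');cv2.imwrite('pics/sc1.png',im)
a=np.hstack([cv2.resize(cv2.imread('pics/s1.png')[0:260,240:640],(400,260)),cv2.imread('pics/sc1.png')[60:320,60:460]]);cv2.imwrite('pics/m1.png',a)
E
```

```text
vial [0.4171 0.0469]
black top [ 0.4359 -0.1077]
short top [ 0.4193 -0.0188]
jar top [0.432  0.1403]
T2dot [0.448  0.2665]
T3dot [0.404  0.3775]
```

View pics/m1.png

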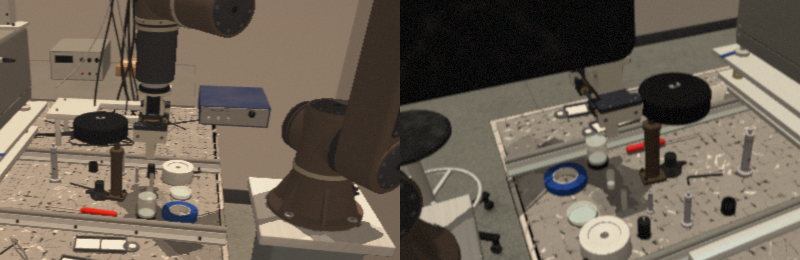

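The column over the gripper is slim and the forearm sits high, so there's clearance. Lowering onto the vial at (0.428, 0.0465), where the fixed cameras agree, and gripping.

```bash

python3 -m jog '[{"dx":0,"dy":-0.054,"dz":0.4,"wx":0,"wy":0,"wz":0},{"dx":0,"dy":-0.054,"dz":0.8,"wx":0,"wy":0,"wz":0},{"dx":0,"dy":-0.054,"dz":0.8,"wx":0,"wy":0,"wz":0}]' >/dev/null
python3 -m jog '[{"dx":0,"dy":0,"dz":0.4,"wx":0,"wy":0,"wz":0},{"dx":0,"dy":0,"dz":0.816,"wx":0,"wy":0,"wz":0},{"dx":0,"dy":0,"dz":0.816,"wx":0,"wy":0,"wz":0},{"dx":0,"dy":0,"dz":0.816,"wx":0,"wy":0,"wz":0}]'
python3 -m jog '[{"dx":0,"dy":0,"dz":0,"wx":0,"wy":0,"wz":0},{"dx":0,"dy":0,"dz":0,"wx":0,"wy":0,"wz":0},{"dx":0,"dy":0,"dz":0,"wx":0,"wy":0,"wz":0},{"dx":0,"dy":0,"dz":0,"wx":0,"wy":0,"wz":0},{"dx":0,"dy":0,"dz":0,"wx":0,"wy":0,"wz":0},{"dx":0,"dy":0,"dz":0,"wx":0,"wy":0,"wz":0}]' 1
python3 -m jog '[{"dx":0,"dy":0,"dz":-0.3,"wx":0,"wy":0,"wz":0},{"dx":0,"dy":0,"dz":-0.8,"wx":0,"wy":0,"wz":0},{"dx":0,"dy":0,"dz":-1,"wx":0,"wy":0,"wz":0},{"dx":0,"dy":0,"dz":-1,"wx":0,"wy":0,"wz":0}]'
```

```text
time: 6.0
tool_pos: [0.4291, 0.0473, 0.0188]
eef_rot: [[-1.0, -0.001, 0.0], [-0.001, 1.0, -0.0], [-0.0, -0.0, -1.0]]
force: [0.6, 0.7, 1.5]
gripper_width: 0.497
grasp_force: 0.0
time: 6.6
tool_pos: [0.4287, 0.0469, 0.0178]
eef_rot: [[-1.0, -0.001, 0.001], [-0.001, 1.0, 0.0], [-0.001, 0.0, -1.0]]
force: [-1.0, -0.1, 7.9]
gripper_width: 0.181
grasp_force: 30.0
time: 7.0
tool_pos: [0.4297, 0.0475, 0.0997]
eef_rot: [[-1.0, -0.001, 0.004], [-0.001, 1.0, 0.002], [-0.004, 0.002, -1.0]]
force: [0.1, -0.6, 1.0]
gripper_width: 0.186
grasp_force: 30.0
```

Vial held (16 mm opening). Carrying it to tray_two compartment 1, at (0.495, 0.272).

```bash

python3 -m jog '[{"dx":0,"dy":0,"dz":-0.5,"wx":0,"wy":0,"wz":0},{"dx":0,"dy":0.3,"dz":-0.875,"wx":0,"wy":0,"wz":0},{"dx":0,"dy":0.7,"dz":-0.875,"wx":0,"wy":0,"wz":0},{"dx":0,"dy":0.94,"dz":-0.875,"wx":0,"wy":0,"wz":0},{"dx":0,"dy":0.94,"dz":-0.875,"wx":0,"wy":0,"wz":0}]' >/dev/null
python3 -m jog '[{"dx":0,"dy":0.5,"dz":0,"wx":0,"wy":0,"wz":0},{"dx":0,"dy":0.94,"dz":0,"wx":0,"wy":0,"wz":0},{"dx":0,"dy":0.94,"dz":0,"wx":0,"wy":0,"wz":0}]' >/dev/null
python3 -m jog '[{"dx":-0.4,"dy":0.4,"dz":0,"wx":0,"wy":0,"wz":0},{"dx":-0.84,"dy":0.94,"dz":0,"wx":0,"wy":0,"wz":0},{"dx":-0.84,"dy":0.94,"dz":0,"wx":0,"wy":0,"wz":0},{"dx":-0.84,"dy":0.94,"dz":0,"wx":0,"wy":0,"wz":0}]'
python3 - <<'E'
from station import readout, imaging, r
import cv2,numpy as np
c=imaging.get_calibration('wrist');im,d=imaging.grab_frame('wrist');cv2.imwrite('pics/w4.png',im);np.savez('pics/w4cal.npz',**c);print(readout.observe()['tool_pos'])
E
python3 -m jog '[{"dx":0,"dy":0,"dz":0.5,"wx":0,"wy":0,"wz":0},{"dx":0,"dy":0,"dz":0.9,"wx":0,"wy":0,"wz":0},{"dx":0,"dy":0,"dz":0.9,"wx":0,"wy":0,"wz":0}]'
```

```text
time: 8.2
tool_pos: [0.4954, 0.272, 0.1652]
eef_rot: [[-1.0, -0.0, -0.003], [0.0, 1.0, -0.002], [0.003, -0.002, -1.0]]
force: [-0.4, -1.0, -0.7]
gripper_width: 0.184
grasp_force: 30.0
[0.49476348 0.27124817 0.16565394]
time: 8.55
tool_pos: [0.4922, 0.2688, 0.0915]
eef_rot: [[-1.0, 0.001, -0.006], [0.001, 1.0, -0.005], [0.006, -0.005, -1.0]]
force: [-0.3, -0.5, -0.5]
gripper_width: 0.18
grasp_force: 30.0
```

View pics/w4.png

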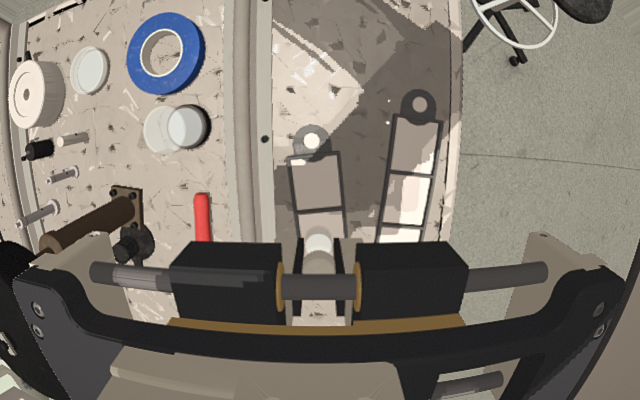

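The wrist view shows the vial held upright over tray_two. Tray_two has its dot at (312,140), end corners at (289,158) and (338,153), and divider from (296,211) to (344,207). Tray_three has its dot at (419,104), corners at (393,117) and (443,121), and first divider from (388,171) to (435,178). Fitting the tray poses to these.

```bash
python3 - <<'E'
from h import *
c=load('w4')
def fit(obs,mod):
    P=np.array([wonz(c,*o)[:2] for o in obs]);M=np.array(mod);p,m=P.mean(0),M.mean(0)
    H=(M-m).T@(P-p);a=np.arctan2(H[0,1]-H[1,0],H[0,0]+H[1,1]);R=np.array([[np.cos(a),-np.sin(a)],[np.sin(a),np.cos(a)]])
    t=p-R@m;print('origin',np.round(t,4),'yaw',round(np.degrees(a),1),'res mm',np.round(1e3*(P-M@R.T-t),1).tolist());
    for x in (-.06,-.03,0,.03,.06):print(x,np.round(t+R@[x,0],4))
fit([(312,140,.003),(289,158,.011),(338,153,.011),(296,211,.011),(344,207,.011)],[(-.078,0),(-.062,-.028),(-.062,.028),(0,-.028),(0,.028)])
fit([(419,104,.003),(393,117,.011),(443,121,.011),(388,171,.011),(435,178,.011)],[(-.108,0),(-.092,-.028),(-.092,.028),(-.03,-.028),(-.03,.028)])
E
```

```text
origin [0.5231 0.2737] yaw 6.2 res mm [[2.4, 0.1], [1.1, 2.8], [2.0, -2.9], [-3.5, 2.2], [-2.0, -2.3]]
-0.06 [0.4635 0.2672]
-0.03 [0.4933 0.2704]
0 [0.5231 0.2737]
0.03 [0.553  0.2769]
0.06 [0.5828 0.2802]
origin [0.5135 0.3691] yaw -4.3 res mm [[1.2, 0.8], [2.6, -0.3], [-0.5, -0.7], [-2.8, 1.2], [-0.4, -1.0]]
-0.06 [0.4537 0.3737]
-0.03 [0.4836 0.3714]
0 [0.5135 0.3691]
0.03 [0.5434 0.3669]
0.06 [0.5733 0.3646]
```

```bash

python3 -m jog '[{"dx":0.02,"dy":-0.02,"dz":0.5,"wx":0,"wy":0,"wz":0},{"dx":0.02,"dy":-0.02,"dz":0.8,"wx":0,"wy":0,"wz":0},{"dx":0.02,"dy":-0.02,"dz":0.92,"wx":0,"wy":0,"wz":0},{"dx":0.02,"dy":-0.02,"dz":0.92,"wx":0,"wy":0,"wz":0},{"dx":0.02,"dy":-0.02,"dz":0.92,"wx":0,"wy":0,"wz":0}]'
python3 -m jog '[{"dx":0,"dy":0,"dz":0,"wx":0,"wy":0,"wz":0},{"dx":0,"dy":0,"dz":0,"wx":0,"wy":0,"wz":0},{"dx":0,"dy":0,"dz":0,"wx":0,"wy":0,"wz":0},{"dx":0,"dy":0,"dz":0,"wx":0,"wy":0,"wz":0},{"dx":0,"dy":0,"dz":-0.1,"wx":0,"wy":0,"wz":0},{"dx":0,"dy":0,"dz":-0.4,"wx":0,"wy":0,"wz":0},{"dx":0,"dy":0,"dz":-1,"wx":0,"wy":0,"wz":0},{"dx":0,"dy":0,"dz":-1,"wx":0,"wy":0,"wz":0},{"dx":0,"dy":0,"dz":-1,"wx":0,"wy":0,"wz":0}]' 0.5

```

```text
time: 9.05
tool_pos: [0.4945, 0.2712, 0.0233]
eef_rot: [[-1.0, -0.0, 0.001], [-0.0, 1.0, 0.001], [-0.001, 0.001, -1.0]]
force: [0.0, -0.8, -0.3]
gripper_width: 0.179
grasp_force: 30.0
time: 9.95
tool_pos: [0.4944, 0.2715, 0.1036]
eef_rot: [[-1.0, -0.0, 0.002], [-0.0, 1.0, 0.003], [-0.002, 0.003, -1.0]]
force: [-0.1, -0.1, -1.1]
gripper_width: 0.497
grasp_force: 0.0
```

```bash

python3 -m jog '[{"dx":0.3,"dy":-0.3,"dz":-0.5,"wx":0,"wy":0,"wz":0},{"dx":0.82,"dy":-0.7,"dz":-0.8,"wx":0,"wy":0,"wz":0},{"dx":0.82,"dy":-0.933,"dz":-0.8,"wx":0,"wy":0,"wz":0},{"dx":0.82,"dy":-0.933,"dz":-0.8,"wx":0,"wy":0,"wz":0}]' >/dev/null
python3 -m jog '[{"dx":0,"dy":-0.5,"dz":0,"wx":0,"wy":0,"wz":0},{"dx":0,"dy":-0.933,"dz":0,"wx":0,"wy":0,"wz":0},{"dx":0,"dy":-0.933,"dz":0,"wx":0,"wy":0,"wz":0}]' >/dev/null
python3 -m jog '[{"dx":0,"dy":-0.5,"dz":0,"wx":0,"wy":0,"wz":0},{"dx":0,"dy":-0.933,"dz":0,"wx":0,"wy":0,"wz":0},{"dx":0,"dy":-0.933,"dz":0,"wx":0,"wy":0,"wz":0}]' >/dev/null
python3 -m jog '[{"dx":0,"dy":-0.5,"dz":0,"wx":0,"wy":0,"wz":0},{"dx":0,"dy":-0.932,"dz":0,"wx":0,"wy":0,"wz":0},{"dx":0,"dy":-0.932,"dz":0.2,"wx":0,"wy":0,"wz":0},{"dx":0,"dy":-0.932,"dz":0.6,"wx":0,"wy":0,"wz":0},{"dx":0,"dy":-0.932,"dz":0.9,"wx":0,"wy":0,"wz":0},{"dx":0,"dy":-0.932,"dz":0.9,"wx":0,"wy":0,"wz":0}]'
python3 -m jog '[{"dx":0,"dy":0,"dz":0.5,"wx":0,"wy":0,"wz":0},{"dx":0,"dy":0,"dz":0.95,"wx":0,"wy":0,"wz":0},{"dx":0,"dy":0,"dz":0.95,"wx":0,"wy":0,"wz":0},{"dx":0,"dy":0,"dz":0.95,"wx":0,"wy":0,"wz":0}]'
python3 -m jog '[{"dx":0,"dy":0,"dz":0,"wx":0,"wy":0,"wz":0},{"dx":0,"dy":0,"dz":0,"wx":0,"wy":0,"wz":0},{"dx":0,"dy":0,"dz":0,"wx":0,"wy":0,"wz":0},{"dx":0,"dy":0,"dz":0,"wx":0,"wy":0,"wz":0},{"dx":0,"dy":0,"dz":0,"wx":0,"wy":0,"wz":0},{"dx":0,"dy":0,"dz":0,"wx":0,"wy":0,"wz":0}]' 1

```

```text
time: 11.55
tool_pos: [0.4261, -0.0281, 0.0906]
eef_rot: [[-1.0, 0.001, -0.006], [0.001, 1.0, -0.002], [0.006, -0.002, -1.0]]
force: [-0.7, -0.5, 0.1]
gripper_width: 0.502
grasp_force: 0.0
time: 11.95
tool_pos: [0.4287, -0.0274, 0.0184]
eef_rot: [[-1.0, -0.001, -0.001], [-0.001, 1.0, -0.001], [0.001, -0.001, -1.0]]
force: [-0.2, -0.0, 0.8]
gripper_width: 0.5
grasp_force: 0.0
time: 12.55
tool_pos: [0.4286, -0.0276, 0.0182]
eef_rot: [[-1.0, -0.001, 0.001], [-0.001, 1.0, 0.0], [-0.001, 0.0, -1.0]]
force: [-0.9, -0.4, 7.2]
gripper_width: 0.137
grasp_force: 30.0
```

```bash

python3 -m jog '[{"dx":0,"dy":0,"dz":-0.3,"wx":0,"wy":0,"wz":0},{"dx":0,"dy":0,"dz":-0.9,"wx":0,"wy":0,"wz":0},{"dx":0,"dy":0,"dz":-0.9,"wx":0,"wy":0,"wz":0}]'
python3 -m jog '[{"dx":0,"dy":0.2,"dz":-0.5,"wx":0,"wy":0,"wz":0},{"dx":0,"dy":0.7,"dz":-0.9,"wx":0,"wy":0,"wz":0},{"dx":0,"dy":0.953,"dz":-0.9,"wx":0,"wy":0,"wz":0},{"dx":0,"dy":0.953,"dz":-0.9,"wx":0,"wy":0,"wz":0}]' >/dev/null
python3 -m jog '[{"dx":0,"dy":0.5,"dz":0,"wx":0,"wy":0,"wz":0},{"dx":0,"dy":0.953,"dz":0,"wx":0,"wy":0,"wz":0},{"dx":0,"dy":0.953,"dz":0,"wx":0,"wy":0,"wz":0}]' >/dev/null
python3 -m jog '[{"dx":0,"dy":0.5,"dz":0,"wx":0,"wy":0,"wz":0},{"dx":0,"dy":0.953,"dz":0,"wx":0,"wy":0,"wz":0},{"dx":0,"dy":0.953,"dz":0,"wx":0,"wy":0,"wz":0}]' >/dev/null
python3 -m jog '[{"dx":-0.3,"dy":0.4,"dz":0,"wx":0,"wy":0,"wz":0},{"dx":-0.78,"dy":0.953,"dz":0,"wx":0,"wy":0,"wz":0},{"dx":-0.78,"dy":0.953,"dz":0,"wx":0,"wy":0,"wz":0},{"dx":-0.78,"dy":0.953,"dz":0,"wx":0,"wy":0,"wz":0}]' >/dev/null
python3 -m jog '[{"dx":-0.4,"dy":0,"dz":0,"wx":0,"wy":0,"wz":0},{"dx":-0.78,"dy":0,"dz":0,"wx":0,"wy":0,"wz":0},{"dx":-0.78,"dy":0,"dz":0.2,"wx":0,"wy":0,"wz":0},{"dx":-0.78,"dy":0,"dz":0.6,"wx":0,"wy":0,"wz":0},{"dx":-0.78,"dy":0,"dz":0.9,"wx":0,"wy":0,"wz":0},{"dx":-0.78,"dy":0,"dz":0.9,"wx":0,"wy":0,"wz":0}]'
python3 -m jog '[{"dx":0,"dy":0,"dz":0.4,"wx":0,"wy":0,"wz":0},{"dx":0,"dy":0,"dz":0.75,"wx":0,"wy":0,"wz":0},{"dx":0,"dy":0,"dz":0.85,"wx":0,"wy":0,"wz":0},{"dx":0,"dy":0,"dz":0.85,"wx":0,"wy":0,"wz":0},{"dx":0,"dy":0,"dz":0.85,"wx":0,"wy":0,"wz":0}]'
python3 -m jog '[{"dx":0,"dy":0,"dz":0,"wx":0,"wy":0,"wz":0},{"dx":0,"dy":0,"dz":0,"wx":0,"wy":0,"wz":0},{"dx":0,"dy":0,"dz":0,"wx":0,"wy":0,"wz":0},{"dx":0,"dy":0,"dz":0,"wx":0,"wy":0,"wz":0},{"dx":0,"dy":0,"dz":-0.1,"wx":0,"wy":0,"wz":0},{"dx":0,"dy":0,"dz":-0.4,"wx":0,"wy":0,"wz":0},{"dx":0,"dy":0,"dz":-1,"wx":0,"wy":0,"wz":0},{"dx":0,"dy":0,"dz":-1,"wx":0,"wy":0,"wz":0},{"dx":0,"dy":0,"dz":-1,"wx":0,"wy":0,"wz":0}]' 0.5

```

```text
time: 12.85
tool_pos: [0.4314, -0.0269, 0.0945]
eef_rot: [[-1.0, -0.001, 0.008], [-0.001, 1.0, 0.002], [-0.008, 0.002, -1.0]]
force: [0.7, -0.0, -0.6]
gripper_width: 0.135
grasp_force: 30.0
time: 14.85
tool_pos: [0.5502, 0.2739, 0.086]
eef_rot: [[-1.0, 0.001, -0.006], [0.001, 1.0, -0.005], [0.006, -0.005, -1.0]]
force: [-0.4, -1.5, -0.0]
gripper_width: 0.135
grasp_force: 30.0
time: 15.35
tool_pos: [0.5535, 0.2773, 0.0232]
eef_rot: [[-1.0, -0.0, 0.001], [-0.0, 1.0, 0.001], [-0.001, 0.001, -1.0]]
force: [0.2, 0.6, -0.7]
gripper_width: 0.136
grasp_force: 30.0
time: 16.25
tool_pos: [0.5537, 0.278, 0.1039]
eef_rot: [[-1.0, -0.0, 0.003], [-0.0, 1.0, 0.003], [-0.003, 0.003, -1.0]]
force: [-0.3, 0.7, -0.6]
gripper_width: 0.502
grasp_force: 0.0
```

```bash

python3 -m jog '[{"dx":0.3,"dy":0,"dz":-0.5,"wx":0,"wy":0,"wz":0},{"dx":0.8,"dy":-0.4,"dz":-0.98,"wx":0,"wy":0,"wz":0},{"dx":0.9,"dy":-0.998,"dz":-0.98,"wx":0,"wy":0,"wz":0},{"dx":0.9,"dy":-0.998,"dz":-0.98,"wx":0,"wy":0,"wz":0}]' >/dev/null
python3 -m jog '[{"dx":0.4,"dy":-0.2,"dz":0,"wx":0,"wy":0,"wz":0},{"dx":0.635,"dy":-0.6,"dz":0,"wx":0,"wy":0,"wz":0},{"dx":0.635,"dy":-0.998,"dz":0,"wx":0,"wy":0,"wz":0},{"dx":0.635,"dy":-0.998,"dz":0,"wx":0,"wy":0,"wz":0}]'
python3 -m jog '[{"dx":0,"dy":-0.5,"dz":0,"wx":0,"wy":0,"wz":0},{"dx":0,"dy":-0.998,"dz":0,"wx":0,"wy":0,"wz":0},{"dx":0,"dy":-0.998,"dz":0,"wx":0,"wy":0,"wz":0}]' >/dev/null
python3 -m jog '[{"dx":0,"dy":-0.5,"dz":0,"wx":0,"wy":0,"wz":0},{"dx":0,"dy":-0.998,"dz":0,"wx":0,"wy":0,"wz":0},{"dx":0,"dy":-0.998,"dz":0,"wx":0,"wy":0,"wz":0}]' >/dev/null
python3 -m jog '[{"dx":0,"dy":-0.5,"dz":0,"wx":0,"wy":0,"wz":0},{"dx":0,"dy":-0.998,"dz":0,"wx":0,"wy":0,"wz":0},{"dx":0,"dy":-0.998,"dz":0,"wx":0,"wy":0,"wz":0},{"dx":0,"dy":-0.998,"dz":0,"wx":0,"wy":0,"wz":0}]'
python3 -m jog '[{"dx":0,"dy":0,"dz":0,"wx":0,"wy":0,"wz":-1},{"dx":0,"dy":0,"dz":0,"wx":0,"wy":0,"wz":-1},{"dx":0,"dy":0,"dz":0,"wx":0,"wy":0,"wz":-1},{"dx":0,"dy":0,"dz":0,"wx":0,"wy":0,"wz":-1},{"dx":0,"dy":0,"dz":0,"wx":0,"wy":0,"wz":-1},{"dx":0,"dy":0,"dz":0,"wx":0,"wy":0,"wz":-1}]' >/dev/null
python3 -m jog '[{"dx":0,"dy":0,"dz":0,"wx":0,"wy":0,"wz":-1},{"dx":0,"dy":0,"dz":0,"wx":0,"wy":0,"wz":-1},{"dx":0,"dy":0,"dz":0,"wx":0,"wy":0,"wz":-1},{"dx":0,"dy":0,"dz":0,"wx":0,"wy":0,"wz":-1},{"dx":0,"dy":0,"dz":0,"wx":0,"wy":0,"wz":-1},{"dx":0,"dy":0,"dz":0,"wx":0,"wy":0,"wz":-1}]'
python3 - <<'E'
from station import imaging,readout
import cv2,numpy as np
c=imaging.get_calibration('wrist');im,d=imaging.grab_frame('wrist');cv2.imwrite('pics/w5.png',im);np.savez('pics/w5cal.npz',**c)
s,_=imaging.grab_frame('scene');cv2.imwrite('pics/sc2.png',s);side,_=imaging.grab_frame('side');cv2.imwrite('pics/s2.png',side)
a=np.vstack([np.hstack([side[90:300,240:520],s[100:310,150:430]])]);a=cv2.resize(a,(800,300));b=cv2.resize(im,(480,300));b=cv2.copyMakeBorder(b,0,0,0,320,0)
cv2.imwrite('pics/m2.png',np.vstack([a,b]));print(readout.observe()['tool_pos'],np.round(readout.observe()['joints'],1))
E
```

```text
time: 17.05
tool_pos: [0.4287, 0.1149, 0.1796]
eef_rot: [[-1.0, 0.001, -0.001], [0.001, 1.0, -0.001], [0.001, -0.001, -1.0]]
force: [-0.1, 0.3, -0.3]
gripper_width: 0.498
grasp_force: 0.0
time: 18.05
tool_pos: [0.4303, -0.1221, 0.1795]
eef_rot: [[-1.0, 0.002, -0.001], [0.002, 1.0, -0.0], [0.001, -0.0, -1.0]]
force: [-0.2, 0.8, 0.7]
gripper_width: 0.501
grasp_force: 0.0
time: 19.25
tool_pos: [0.4306, -0.1204, 0.1799]
eef_rot: [[0.007, -1.0, -0.0], [-1.0, -0.007, 0.0], [-0.0, 0.0, -1.0]]
force: [-0.5, -0.2, 0.1]
gripper_width: 0.496
grasp_force: 0.0
[ 0.43054086 -0.1207759   0.17994099] [  9.7   0.8 -30.7  -0.  -58.5  -9.7]
```

View pics/m2.png

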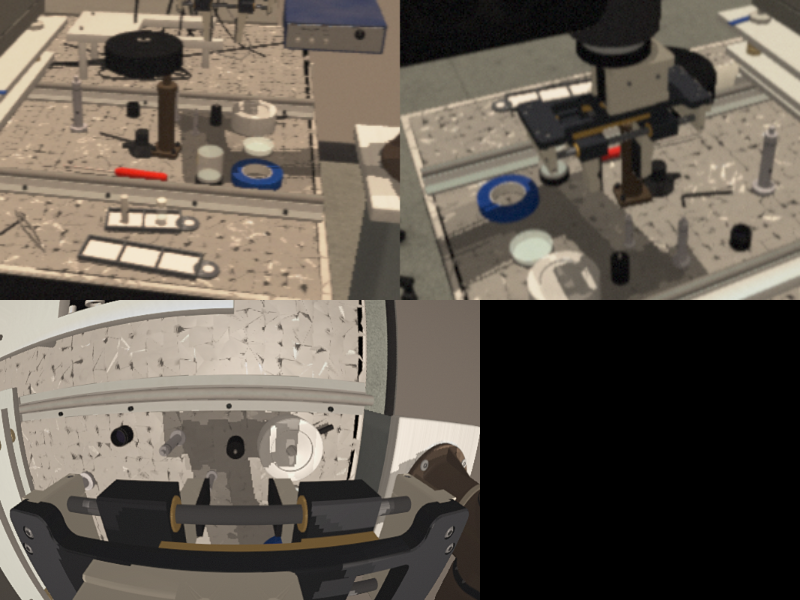

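The side view shows the vial and short post standing in tray_two. The wrist view puts the lens tube at about (163,181) and the black post at (313,196). Computing those, then picking the tall post.

```bash
python3 - <<'E'
from h import *
c=load('w5')
for n,u,v,z in [('lens',163,181,.02),('black',313,196,.04)]: print(n,np.round(wonz(c,u,v,z)[:2],4))
E
python3 -m jog '[{"dx":0,"dy":-0.563,"dz":0,"wx":0,"wy":0,"wz":0},{"dx":0,"dy":-0.563,"dz":0,"wx":0,"wy":0,"wz":0}]' >/dev/null
python3 -m jog '[{"dx":0,"dy":-0.562,"dz":0,"wx":0,"wy":0,"wz":0},{"dx":0,"dy":-0.562,"dz":0,"wx":0,"wy":0,"wz":0},{"dx":0,"dy":-0.562,"dz":0,"wx":0,"wy":0,"wz":0},{"dx":0,"dy":-0.562,"dz":0.3,"wx":0,"wy":0,"wz":0},{"dx":0,"dy":-0.562,"dz":0.6,"wx":0,"wy":0,"wz":0},{"dx":0,"dy":-0.562,"dz":0.9,"wx":0,"wy":0,"wz":0},{"dx":0,"dy":-0.562,"dz":0.9,"wx":0,"wy":0,"wz":0}]'
python3 -m jog '[{"dx":0,"dy":0,"dz":0.4,"wx":0,"wy":0,"wz":0},{"dx":0,"dy":0,"dz":0.8,"wx":0,"wy":0,"wz":0},{"dx":0,"dy":0,"dz":0.9,"wx":0,"wy":0,"wz":0},{"dx":0,"dy":0,"dz":0.9,"wx":0,"wy":0,"wz":0},{"dx":0,"dy":0,"dz":0.9,"wx":0,"wy":0,"wz":0}]'
python3 -m jog '[{"dx":0,"dy":0,"dz":0,"wx":0,"wy":0,"wz":0},{"dx":0,"dy":0,"dz":0,"wx":0,"wy":0,"wz":0},{"dx":0,"dy":0,"dz":0,"wx":0,"wy":0,"wz":0},{"dx":0,"dy":0,"dz":0,"wx":0,"wy":0,"wz":0},{"dx":0,"dy":0,"dz":0,"wx":0,"wy":0,"wz":0},{"dx":0,"dy":0,"dz":0,"wx":0,"wy":0,"wz":0}]' 1

```

```text
lens [ 0.6097 -0.125 ]
black [ 0.4361 -0.1135]
time: 20.3
tool_pos: [0.5173, -0.1216, 0.1055]
eef_rot: [[-0.001, -1.0, -0.005], [-1.0, 0.001, 0.0], [-0.0, 0.005, -1.0]]
force: [-0.9, 0.0, -0.0]
gripper_width: 0.5
grasp_force: 0.0
time: 20.8
tool_pos: [0.5213, -0.1219, 0.0378]
eef_rot: [[0.001, -1.0, 0.002], [-1.0, -0.001, -0.0], [0.0, -0.002, -1.0]]
force: [0.5, 0.8, 0.6]
gripper_width: 0.5
grasp_force: 0.0
time: 21.4
tool_pos: [0.5205, -0.122, 0.0364]
eef_rot: [[0.0, -1.0, 0.0], [-1.0, -0.0, -0.0], [0.0, -0.0, -1.0]]
force: [-0.4, 0.6, 3.0]
gripper_width: 0.147
grasp_force: 30.0
```

```bash

python3 -m jog '[{"dx":0,"dy":0,"dz":-0.3,"wx":0,"wy":0,"wz":0},{"dx":0,"dy":0,"dz":-0.9,"wx":0,"wy":0,"wz":0},{"dx":0,"dy":0,"dz":-0.9,"wx":0,"wy":0,"wz":0}]'
python3 -m jog '[{"dx":0,"dy":0,"dz":-0.5,"wx":0,"wy":0,"wz":0},{"dx":0,"dy":0.2,"dz":-0.9,"wx":0,"wy":0,"wz":0},{"dx":0,"dy":0.563,"dz":-0.9,"wx":0,"wy":0,"wz":0},{"dx":0,"dy":0.563,"dz":-0.9,"wx":0,"wy":0,"wz":0}]' >/dev/null
python3 -m jog '[{"dx":0,"dy":0.562,"dz":0,"wx":0,"wy":0,"wz":0},{"dx":0,"dy":0.562,"dz":0,"wx":0,"wy":0,"wz":0},{"dx":0,"dy":0.562,"dz":0,"wx":0,"wy":0,"wz":0.4},{"dx":0,"dy":0.562,"dz":0,"wx":0,"wy":0,"wz":1},{"dx":0,"dy":0.562,"dz":0,"wx":0,"wy":0,"wz":1},{"dx":0,"dy":0.562,"dz":0,"wx":0,"wy":0,"wz":1},{"dx":0,"dy":0.562,"dz":0,"wx":0,"wy":0,"wz":1},{"dx":0,"dy":0.562,"dz":0,"wx":0,"wy":0,"wz":1},{"dx":0,"dy":0.562,"dz":0,"wx":0,"wy":0,"wz":1}]' >/dev/null
python3 -m jog '[{"dx":0,"dy":0,"dz":0,"wx":0,"wy":0,"wz":1},{"dx":0,"dy":0,"dz":0,"wx":0,"wy":0,"wz":1},{"dx":0,"dy":0,"dz":0,"wx":0,"wy":0,"wz":1},{"dx":0,"dy":0,"dz":0,"wx":0,"wy":0,"wz":1},{"dx":0,"dy":0,"dz":0,"wx":0,"wy":0,"wz":1},{"dx":0,"dy":0,"dz":0,"wx":0,"wy":0,"wz":1},{"dx":0,"dy":0,"dz":0,"wx":0,"wy":0,"wz":1}]'
python3 -m jog '[{"dx":0,"dy":0.4,"dz":0,"wx":0,"wy":0,"wz":0},{"dx":0,"dy":0.877,"dz":0,"wx":0,"wy":0,"wz":0},{"dx":0,"dy":0.877,"dz":0,"wx":0,"wy":0,"wz":0}]' >/dev/null
python3 -m jog '[{"dx":0,"dy":0.4,"dz":0,"wx":0,"wy":0,"wz":0},{"dx":0,"dy":0.877,"dz":0,"wx":0,"wy":0,"wz":0},{"dx":0,"dy":0.877,"dz":0,"wx":0,"wy":0,"wz":0}]' >/dev/null
python3 -m jog '[{"dx":0,"dy":0.4,"dz":0,"wx":0,"wy":0,"wz":0},{"dx":0,"dy":0.877,"dz":0,"wx":0,"wy":0,"wz":0},{"dx":0,"dy":0.877,"dz":0,"wx":0,"wy":0,"wz":0}]' >/dev/null
python3 -m jog '[{"dx":0,"dy":0.4,"dz":0,"wx":0,"wy":0,"wz":0},{"dx":0,"dy":0.877,"dz":0,"wx":0,"wy":0,"wz":0},{"dx":0,"dy":0.877,"dz":0,"wx":0,"wy":0,"wz":0}]' >/dev/null
python3 -m jog '[{"dx":0,"dy":0.4,"dz":0,"wx":0,"wy":0,"wz":0},{"dx":0,"dy":0.877,"dz":0,"wx":0,"wy":0,"wz":0},{"dx":0,"dy":0.877,"dz":0,"wx":0,"wy":0,"wz":0}]' >/dev/null
python3 -m jog '[{"dx":-0.2,"dy":0.4,"dz":0,"wx":0,"wy":0,"wz":0},{"dx":-0.52,"dy":0.877,"dz":0,"wx":0,"wy":0,"wz":0},{"dx":-0.52,"dy":0.877,"dz":0,"wx":0,"wy":0,"wz":0}]' >/dev/null
python3 -m jog '[{"dx":-0.3,"dy":0.4,"dz":0,"wx":0,"wy":0,"wz":0},{"dx":-0.524,"dy":0.876,"dz":0,"wx":0,"wy":0,"wz":0},{"dx":-0.524,"dy":0.876,"dz":0,"wx":0,"wy":0,"wz":0},{"dx":-0.524,"dy":0.876,"dz":0.4,"wx":0,"wy":0,"wz":0},{"dx":-0.524,"dy":0.876,"dz":0.8,"wx":0,"wy":0,"wz":0},{"dx":-0.524,"dy":0.876,"dz":0.8,"wx":0,"wy":0,"wz":0}]'
python3 -m jog '[{"dx":0,"dy":0,"dz":0.4,"wx":0,"wy":0,"wz":0},{"dx":0,"dy":0,"dz":0.8,"wx":0,"wy":0,"wz":0},{"dx":0,"dy":0,"dz":0.94,"wx":0,"wy":0,"wz":0},{"dx":0,"dy":0,"dz":0.94,"wx":0,"wy":0,"wz":0},{"dx":0,"dy":0,"dz":0.94,"wx":0,"wy":0,"wz":0}]'

```

```text
time: 21.7
tool_pos: [0.5239, -0.1221, 0.1135]
eef_rot: [[0.002, -1.0, 0.009], [-1.0, -0.002, -0.0], [0.0, -0.009, -1.0]]
force: [0.9, 0.7, 0.6]
gripper_width: 0.147
grasp_force: 30.0
time: 23.7
tool_pos: [0.4302, -0.122, 0.1798]
eef_rot: [[-1.0, -0.001, -0.0], [-0.001, 1.0, 0.0], [0.0, 0.0, -1.0]]
force: [0.3, -0.1, -0.7]
gripper_width: 0.15
grasp_force: 30.0
time: 26.1
tool_pos: [0.5116, 0.3655, 0.1113]
eef_rot: [[-1.0, 0.0, -0.006], [0.0, 1.0, -0.006], [0.006, -0.006, -1.0]]
force: [0.2, -0.1, -1.6]
gripper_width: 0.147
grasp_force: 30.0
time: 26.6
tool_pos: [0.5145, 0.3694, 0.0424]
eef_rot: [[-1.0, -0.001, 0.001], [-0.001, 1.0, 0.001], [-0.001, 0.001, -1.0]]
force: [-0.2, -0.4, -0.2]
gripper_width: 0.149
grasp_force: 30.0
```

Tall post is over the floor; releasing it. I'm also checking the hanging cables near the lens tube in the first depth images.

```bash

python3 -m jog '[{"dx":0,"dy":0,"dz":0,"wx":0,"wy":0,"wz":0},{"dx":0,"dy":0,"dz":0,"wx":0,"wy":0,"wz":0},{"dx":0,"dy":0,"dz":0,"wx":0,"wy":0,"wz":0},{"dx":0,"dy":0,"dz":0,"wx":0,"wy":0,"wz":0},{"dx":0,"dy":0,"dz":-0.1,"wx":0,"wy":0,"wz":0},{"dx":0,"dy":0,"dz":-0.4,"wx":0,"wy":0,"wz":0},{"dx":0,"dy":0,"dz":-1,"wx":0,"wy":0,"wz":0},{"dx":0,"dy":0,"dz":-1,"wx":0,"wy":0,"wz":0},{"dx":0,"dy":0,"dz":-1,"wx":0,"wy":0,"wz":0}]' 0.45
python3 - <<'E'
from h import *
for n in ('scene0','side0'):
    W=cloud(n)
    for z in np.arange(.14,.8,.06):
        q=W[(W[:,0]>.5)&(W[:,0]<.77)&(W[:,1]<-.1)&(W[:,1]>-.33)&(abs(W[:,2]-z)<.03)]
        if len(q):
            k=np.lexsort((q[:,1],));print(n,round(z,2),len(q),'ymax',np.round(q[q[:,1].argmax()],3),'xmin',np.round(q[q[:,0].argmin()],3),'nearest lens',np.round(q[np.hypot(q[:,0]-.613,q[:,1]+.124).argmin()],3))
E
```

```text
time: 27.5
tool_pos: [0.5143, 0.3699, 0.1232]
eef_rot: [[-1.0, -0.0, 0.002], [-0.0, 1.0, 0.003], [-0.002, 0.003, -1.0]]
force: [-1.1, 0.7, -0.8]
gripper_width: 0.549
grasp_force: 0.0
scene0 0.14 3393 ymax [ 0.521 -0.272  0.12 ] xmin [ 0.5   -0.283  0.122] nearest lens [ 0.616 -0.273  0.122]
scene0 0.26 94 ymax [ 0.73  -0.173  0.241] xmin [ 0.676 -0.279  0.289] nearest lens [ 0.726 -0.181  0.245]
scene0 0.32 74 ymax [ 0.677 -0.279  0.292] xmin [ 0.652 -0.33   0.331] nearest lens [ 0.677 -0.279  0.292]
side0 0.14 359 ymax [ 0.758 -0.262  0.114] xmin [ 0.501 -0.276  0.123] nearest lens [ 0.695 -0.267  0.126]
side0 0.26 51 ymax [ 0.734 -0.168  0.242] xmin [ 0.679 -0.273  0.29 ] nearest lens [ 0.724 -0.18   0.252]
side0 0.32 29 ymax [ 0.676 -0.274  0.293] xmin [ 0.65  -0.323  0.337] nearest lens [ 0.676 -0.274  0.293]
```

Tall post released. The nearest cable is at (0.73,-0.17,0.24) and 20 mm clear, and I'll descend early. On to the lens tube.

```bash

python3 -m jog '[{"dx":0,"dy":0,"dz":-0.5,"wx":0,"wy":0,"wz":0},{"dx":0.3,"dy":-0.4,"dz":-0.74,"wx":0,"wy":0,"wz":0},{"dx":0.544,"dy":-0.88,"dz":-0.74,"wx":0,"wy":0,"wz":0},{"dx":0.544,"dy":-0.88,"dz":-0.74,"wx":0,"wy":0,"wz":0}]' >/dev/null
python3 -m jog '[{"dx":0.3,"dy":-0.4,"dz":0,"wx":0,"wy":0,"wz":0},{"dx":0.5,"dy":-0.88,"dz":0,"wx":0,"wy":0,"wz":0},{"dx":0.5,"dy":-0.88,"dz":0,"wx":0,"wy":0,"wz":0}]' >/dev/null
python3 -m jog '[{"dx":0,"dy":-0.4,"dz":0,"wx":0,"wy":0,"wz":0},{"dx":0,"dy":-0.88,"dz":0,"wx":0,"wy":0,"wz":0},{"dx":0,"dy":-0.88,"dz":0,"wx":0,"wy":0,"wz":0}]' >/dev/null
python3 -m jog '[{"dx":0,"dy":-0.4,"dz":0,"wx":0,"wy":0,"wz":0},{"dx":0,"dy":-0.88,"dz":0,"wx":0,"wy":0,"wz":0},{"dx":0,"dy":-0.88,"dz":0,"wx":0,"wy":0,"wz":0}]' >/dev/null
python3 -m jog '[{"dx":0,"dy":-0.4,"dz":0,"wx":0,"wy":0,"wz":0},{"dx":0,"dy":-0.88,"dz":0,"wx":0,"wy":0,"wz":0},{"dx":0,"dy":-0.88,"dz":0,"wx":0,"wy":0,"wz":0}]' >/dev/null
python3 -m jog '[{"dx":0,"dy":-0.4,"dz":0,"wx":0,"wy":0,"wz":0},{"dx":0,"dy":-0.88,"dz":0,"wx":0,"wy":0,"wz":0},{"dx":0,"dy":-0.88,"dz":0,"wx":0,"wy":0,"wz":0}]' >/dev/null
python3 -m jog '[{"dx":0,"dy":-0.4,"dz":0,"wx":0,"wy":0,"wz":0},{"dx":0,"dy":-0.882,"dz":0,"wx":0,"wy":0,"wz":0},{"dx":0,"dy":-0.882,"dz":0,"wx":0,"wy":0,"wz":0},{"dx":0,"dy":-0.882,"dz":0,"wx":0,"wy":0,"wz":0}]'
python3 -m jog '[{"dx":0,"dy":0,"dz":0,"wx":0,"wy":0,"wz":-1},{"dx":0,"dy":0,"dz":0,"wx":0,"wy":0,"wz":-1},{"dx":0,"dy":0,"dz":0,"wx":0,"wy":0,"wz":-1},{"dx":0,"dy":0,"dz":0,"wx":0,"wy":0,"wz":-1},{"dx":0,"dy":0,"dz":0,"wx":0,"wy":0,"wz":-1},{"dx":0,"dy":0,"dz":0,"wx":0,"wy":0,"wz":-1}]' >/dev/null
python3 -m jog '[{"dx":0,"dy":0,"dz":0,"wx":0,"wy":0,"wz":-1},{"dx":0,"dy":0,"dz":0,"wx":0,"wy":0,"wz":-1},{"dx":0,"dy":0,"dz":0,"wx":0,"wy":0,"wz":-1},{"dx":0,"dy":0,"dz":0,"wx":0,"wy":0,"wz":-1},{"dx":0,"dy":0,"dz":0,"wx":0,"wy":0,"wz":-1},{"dx":0,"dy":0,"dz":0,"wx":0,"wy":0,"wz":-1},{"dx":0,"dy":0,"dz":0,"wx":0,"wy":0,"wz":-1}]'
python3 -m jog '[{"dx":0,"dy":-0.5,"dz":0,"wx":0,"wy":0,"wz":0},{"dx":0,"dy":-1,"dz":0,"wx":0,"wy":0,"wz":0},{"dx":0,"dy":-1,"dz":0.5,"wx":0,"wy":0,"wz":0},{"dx":0,"dy":-1,"dz":0.9,"wx":0,"wy":0,"wz":0},{"dx":0,"dy":-1,"dz":0.9,"wx":0,"wy":0,"wz":0}]'

```

```text
time: 29.8
tool_pos: [0.4304, -0.1239, 0.1797]
eef_rot: [[-1.0, 0.002, -0.001], [0.002, 1.0, 0.0], [0.001, 0.0, -1.0]]
force: [0.6, -0.5, 0.3]
gripper_width: 0.548
grasp_force: 0.0
time: 31.1
tool_pos: [0.4306, -0.1225, 0.18]
eef_rot: [[0.002, -1.0, 0.0], [-1.0, -0.002, 0.0], [-0.0, -0.0, -1.0]]
force: [-0.5, 0.4, 0.1]
gripper_width: 0.547
grasp_force: 0.0
time: 31.6
tool_pos: [0.5074, -0.123, 0.1039]
eef_rot: [[-0.001, -1.0, -0.008], [-1.0, 0.001, -0.0], [0.0, 0.008, -1.0]]
force: [-0.7, -0.0, -0.3]
gripper_width: 0.549
grasp_force: 0.0
```

```bash

python3 -m jog '[{"dx":0,"dy":-0.4,"dz":0,"wx":0,"wy":0,"wz":0},{"dx":0,"dy":-0.65,"dz":0.4,"wx":0,"wy":0,"wz":0},{"dx":0,"dy":-0.65,"dz":0.4,"wx":0,"wy":0,"wz":0}]' >/dev/null
python3 -m jog '[{"dx":0,"dy":-0.4,"dz":0,"wx":0,"wy":0,"wz":0},{"dx":0,"dy":-0.638,"dz":0,"wx":0,"wy":0,"wz":0},{"dx":0,"dy":-0.638,"dz":0,"wx":0,"wy":0,"wz":0},{"dx":0,"dy":-0.638,"dz":0.4,"wx":0,"wy":0,"wz":0},{"dx":0,"dy":-0.638,"dz":0.7,"wx":0,"wy":0,"wz":0},{"dx":0,"dy":-0.638,"dz":0.8,"wx":0,"wy":0,"wz":0},{"dx":0,"dy":-0.638,"dz":0.8,"wx":0,"wy":0,"wz":0},{"dx":0,"dy":-0.638,"dz":0.8,"wx":0,"wy":0,"wz":0}]'
python3 -m jog '[{"dx":0,"dy":0,"dz":0,"wx":0,"wy":0,"wz":0},{"dx":0,"dy":0,"dz":0,"wx":0,"wy":0,"wz":0},{"dx":0,"dy":0,"dz":0,"wx":0,"wy":0,"wz":0},{"dx":0,"dy":0,"dz":0,"wx":0,"wy":0,"wz":0},{"dx":0,"dy":0,"dz":0,"wx":0,"wy":0,"wz":0},{"dx":0,"dy":0,"dz":0,"wx":0,"wy":0,"wz":0}]' 1
python3 -m jog '[{"dx":0,"dy":0,"dz":-0.3,"wx":0,"wy":0,"wz":0},{"dx":0,"dy":0.3,"dz":-0.8,"wx":0,"wy":0,"wz":0},{"dx":0,"dy":0.638,"dz":-0.8,"wx":0,"wy":0,"wz":0},{"dx":0,"dy":0.638,"dz":-0.8,"wx":0,"wy":0,"wz":0}]'

```

```text
time: 32.7
tool_pos: [0.614, -0.1237, 0.0138]
eef_rot: [[0.001, -1.0, 0.002], [-1.0, -0.001, -0.0], [0.0, -0.002, -1.0]]
force: [-0.5, 0.2, 0.1]
gripper_width: 0.553
grasp_force: 0.0
time: 33.3
tool_pos: [0.6137, -0.1239, 0.0129]
eef_rot: [[0.0, -1.0, 0.001], [-1.0, -0.0, -0.0], [0.0, -0.001, -1.0]]
force: [-1.5, 0.2, 5.9]
gripper_width: 0.321
grasp_force: 30.0
time: 33.7
tool_pos: [0.5596, -0.1238, 0.0771]
eef_rot: [[-0.001, -1.0, 0.0], [-1.0, 0.001, 0.001], [-0.001, -0.0, -1.0]]
force: [-0.3, -0.6, 0.3]
gripper_width: 0.323
grasp_force: 30.0
```

```bash

python3 -m jog '[{"dx":0,"dy":0.4,"dz":-0.3,"wx":0,"wy":0,"wz":0},{"dx":0,"dy":0.65,"dz":-0.4,"wx":0,"wy":0,"wz":0},{"dx":0,"dy":0.65,"dz":-0.4,"wx":0,"wy":0,"wz":0}]' >/dev/null
python3 -m jog '[{"dx":0,"dy":0.4,"dz":-0.4,"wx":0,"wy":0,"wz":0},{"dx":0,"dy":0.8,"dz":-0.8,"wx":0,"wy":0,"wz":0},{"dx":0,"dy":1,"dz":-0.9,"wx":0,"wy":0,"wz":0},{"dx":0,"dy":1,"dz":-0.9,"wx":0,"wy":0,"wz":0.3},{"dx":0,"dy":1,"dz":-0.9,"wx":0,"wy":0,"wz":1},{"dx":0,"dy":1,"dz":-0.9,"wx":0,"wy":0,"wz":1},{"dx":0,"dy":1,"dz":-0.9,"wx":0,"wy":0,"wz":1},{"dx":0,"dy":1,"dz":-0.9,"wx":0,"wy":0,"wz":1},{"dx":0,"dy":1,"dz":-0.9,"wx":0,"wy":0,"wz":1},{"dx":0,"dy":1,"dz":-0.9,"wx":0,"wy":0,"wz":1}]' >/dev/null
python3 -m jog '[{"dx":0,"dy":0,"dz":0,"wx":0,"wy":0,"wz":1},{"dx":0,"dy":0,"dz":0,"wx":0,"wy":0,"wz":1},{"dx":0,"dy":0,"dz":0,"wx":0,"wy":0,"wz":1},{"dx":0,"dy":0,"dz":0,"wx":0,"wy":0,"wz":1},{"dx":0,"dy":0,"dz":0,"wx":0,"wy":0,"wz":1},{"dx":0,"dy":0,"dz":0,"wx":0,"wy":0,"wz":1},{"dx":0,"dy":0,"dz":0,"wx":0,"wy":0,"wz":1}]'
python3 -m jog '[{"dx":0,"dy":0.4,"dz":0,"wx":0,"wy":0,"wz":0},{"dx":0,"dy":0.888,"dz":0,"wx":0,"wy":0,"wz":0},{"dx":0,"dy":0.888,"dz":0,"wx":0,"wy":0,"wz":0}]' >/dev/null
python3 -m jog '[{"dx":0,"dy":0.4,"dz":0,"wx":0,"wy":0,"wz":0},{"dx":0,"dy":0.888,"dz":0,"wx":0,"wy":0,"wz":0},{"dx":0,"dy":0.888,"dz":0,"wx":0,"wy":0,"wz":0}]' >/dev/null
python3 -m jog '[{"dx":0,"dy":0.4,"dz":0,"wx":0,"wy":0,"wz":0},{"dx":0,"dy":0.888,"dz":0,"wx":0,"wy":0,"wz":0},{"dx":0,"dy":0.888,"dz":0,"wx":0,"wy":0,"wz":0}]' >/dev/null
python3 -m jog '[{"dx":0,"dy":0.4,"dz":0,"wx":0,"wy":0,"wz":0},{"dx":0,"dy":0.888,"dz":0,"wx":0,"wy":0,"wz":0},{"dx":0,"dy":0.888,"dz":0,"wx":0,"wy":0,"wz":0}]' >/dev/null
python3 -m jog '[{"dx":0,"dy":0.4,"dz":0,"wx":0,"wy":0,"wz":0},{"dx":0,"dy":0.888,"dz":0,"wx":0,"wy":0,"wz":0},{"dx":0,"dy":0.888,"dz":0,"wx":0,"wy":0,"wz":0}]' >/dev/null
python3 -m jog '[{"dx":0,"dy":0.4,"dz":0,"wx":0,"wy":0,"wz":0},{"dx":0,"dy":0.888,"dz":0,"wx":0,"wy":0,"wz":0},{"dx":0,"dy":0.888,"dz":0,"wx":0,"wy":0,"wz":0}]' >/dev/null
python3 -m jog '[{"dx":-0.2,"dy":0.4,"dz":0,"wx":0,"wy":0,"wz":0},{"dx":-0.296,"dy":0.888,"dz":0,"wx":0,"wy":0,"wz":0},{"dx":-0.296,"dy":0.888,"dz":0,"wx":0,"wy":0,"wz":0},{"dx":-0.296,"dy":0.888,"dz":0.4,"wx":0,"wy":0,"wz":0},{"dx":-0.296,"dy":0.888,"dz":0.9,"wx":0,"wy":0,"wz":0},{"dx":-0.296,"dy":0.888,"dz":0.9,"wx":0,"wy":0,"wz":0},{"dx":-0.296,"dy":0.888,"dz":0.9,"wx":0,"wy":0,"wz":0}]'

```

```text
time: 35.7
tool_pos: [0.4305, -0.1239, 0.1798]
eef_rot: [[-1.0, -0.001, -0.0], [-0.001, 1.0, -0.0], [0.0, -0.0, -1.0]]
force: [-0.2, 0.2, -0.1]
gripper_width: 0.32
grasp_force: 30.0
time: 38.2
tool_pos: [0.4542, 0.3721, 0.1083]
eef_rot: [[-1.0, -0.001, -0.001], [-0.001, 1.0, -0.002], [0.001, -0.002, -1.0]]
force: [0.7, 0.3, 1.0]
gripper_width: 0.322
grasp_force: 30.0
```

```bash

python3 -m jog '[{"dx":0,"dy":0,"dz":0.4,"wx":0,"wy":0,"wz":0},{"dx":0,"dy":0,"dz":0.7,"wx":0,"wy":0,"wz":0},{"dx":0,"dy":0,"dz":0.7,"wx":0,"wy":0,"wz":0}]' >/dev/null
python3 -m jog '[{"dx":0,"dy":0,"dz":0.2,"wx":0,"wy":0,"wz":0},{"dx":0,"dy":0,"dz":0.35,"wx":0,"wy":0,"wz":0},{"dx":0,"dy":0,"dz":0.444,"wx":0,"wy":0,"wz":0},{"dx":0,"dy":0,"dz":0.444,"wx":0,"wy":0,"wz":0},{"dx":0,"dy":0,"dz":0.444,"wx":0,"wy":0,"wz":0}]'
python3 -m jog '[{"dx":0,"dy":0,"dz":0,"wx":0,"wy":0,"wz":0},{"dx":0,"dy":0,"dz":0,"wx":0,"wy":0,"wz":0},{"dx":0,"dy":0,"dz":0,"wx":0,"wy":0,"wz":0},{"dx":0,"dy":0,"dz":0,"wx":0,"wy":0,"wz":0},{"dx":0,"dy":0,"dz":-0.1,"wx":0,"wy":0,"wz":0},{"dx":0,"dy":0,"dz":-0.4,"wx":0,"wy":0,"wz":0},{"dx":0,"dy":0,"dz":-1,"wx":0,"wy":0,"wz":0},{"dx":0,"dy":0,"dz":-1,"wx":0,"wy":0,"wz":0},{"dx":0,"dy":0,"dz":-1,"wx":0,"wy":0,"wz":0}]' 0.45

```

```text
time: 39.0
tool_pos: [0.4541, 0.3737, 0.0173]
eef_rot: [[-1.0, -0.001, 0.001], [-0.001, 1.0, 0.0], [-0.001, 0.0, -1.0]]
force: [-0.3, -0.6, -0.7]
gripper_width: 0.318
grasp_force: 30.0
time: 39.9
tool_pos: [0.4543, 0.3742, 0.0986]
eef_rot: [[-1.0, -0.0, 0.002], [-0.0, 1.0, 0.003], [-0.002, 0.003, -1.0]]
force: [0.4, 0.1, -0.9]
gripper_width: 0.553
grasp_force: 0.0
```

```bash

python3 -m jog '[{"dx":0,"dy":0,"dz":-0.5,"wx":0,"wy":0,"wz":0},{"dx":0.228,"dy":-0.4,"dz":-0.794,"wx":0,"wy":0,"wz":0},{"dx":0.228,"dy":-0.864,"dz":-0.794,"wx":0,"wy":0,"wz":0},{"dx":0.228,"dy":-0.864,"dz":-0.794,"wx":0,"wy":0,"wz":0}]' 0.55 >/dev/null
python3 -m jog '[{"dx":0,"dy":-0.4,"dz":0,"wx":0,"wy":0,"wz":0},{"dx":0,"dy":-0.864,"dz":0,"wx":0,"wy":0,"wz":0},{"dx":0,"dy":-0.864,"dz":0,"wx":0,"wy":0,"wz":0}]' >/dev/null
python3 -m jog '[{"dx":0,"dy":-0.4,"dz":0,"wx":0,"wy":0,"wz":0},{"dx":0,"dy":-0.864,"dz":0,"wx":0,"wy":0,"wz":0},{"dx":0,"dy":-0.864,"dz":0,"wx":0,"wy":0,"wz":0}]' >/dev/null
python3 -m jog '[{"dx":0,"dy":-0.4,"dz":0,"wx":0,"wy":0,"wz":0},{"dx":0,"dy":-0.864,"dz":0,"wx":0,"wy":0,"wz":0},{"dx":0,"dy":-0.864,"dz":0,"wx":0,"wy":0,"wz":0}]' >/dev/null
python3 -m jog '[{"dx":0,"dy":-0.4,"dz":0,"wx":0,"wy":0,"wz":0},{"dx":0,"dy":-0.864,"dz":0,"wx":0,"wy":0,"wz":0},{"dx":0,"dy":-0.864,"dz":0,"wx":0,"wy":0,"wz":0}]' >/dev/null
python3 -m jog '[{"dx":0,"dy":-0.4,"dz":0,"wx":0,"wy":0,"wz":0},{"dx":0,"dy":-0.864,"dz":0,"wx":0,"wy":0,"wz":0},{"dx":0,"dy":-0.864,"dz":0,"wx":0,"wy":0,"wz":0}]' >/dev/null
python3 -m jog '[{"dx":0,"dy":-0.4,"dz":0,"wx":0,"wy":0,"wz":0},{"dx":0,"dy":-0.862,"dz":0,"wx":0,"wy":0,"wz":0},{"dx":0,"dy":-0.862,"dz":0,"wx":0,"wy":0,"wz":-0.3},{"dx":0,"dy":-0.862,"dz":0,"wx":0,"wy":0,"wz":-0.667},{"dx":0,"dy":-0.862,"dz":0,"wx":0,"wy":0,"wz":-0.667},{"dx":0,"dy":-0.862,"dz":0,"wx":0,"wy":0,"wz":-0.667},{"dx":0,"dy":-0.862,"dz":0,"wx":0,"wy":0,"wz":-0.667}]'
python3 - <<'E'
from station import imaging
import cv2
im,d=imaging.grab_frame('side');cv2.imwrite('pics/s3.png',cv2.resize(im[200:290,300:420],None,fx=6,fy=6,interpolation=cv2.INTER_CUBIC))
E
```

```text
time: 42.5
tool_pos: [0.4362, -0.1095, 0.1597]
eef_rot: [[-0.865, -0.502, -0.001], [-0.502, 0.865, -0.0], [0.0, 0.0, -1.0]]
force: [0.3, 0.4, -0.3]
gripper_width: 0.446
grasp_force: 0.0
```

View pics/s3.png

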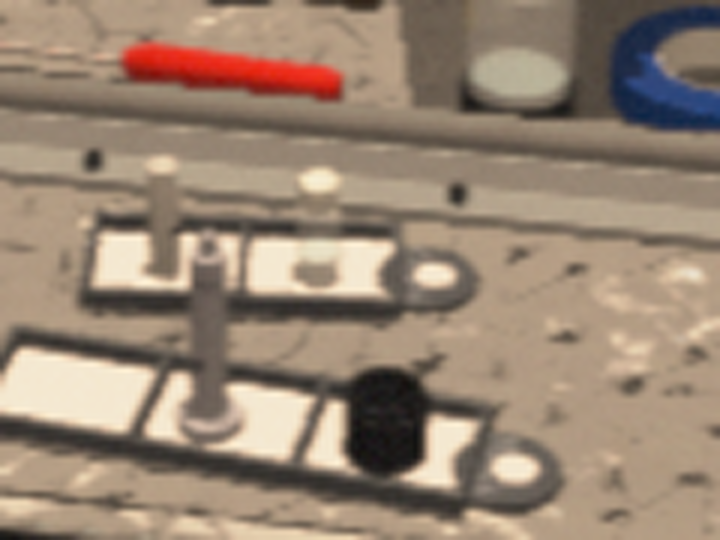

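The side crop shows the vial and short post centred in tray_two. In tray_three the tall post stands about 7 mm past centre and the lens tube near centre, both well inside, so tray_three is about 6 mm nearer in x than estimated. Now the black post.

```bash

python3 -m jog '[{"dx":0,"dy":0,"dz":0.5,"wx":0,"wy":0,"wz":0},{"dx":0,"dy":0,"dz":0.9,"wx":0,"wy":0,"wz":0},{"dx":0,"dy":0,"dz":0.9,"wx":0,"wy":0,"wz":0},{"dx":0,"dy":0,"dz":0.9,"wx":0,"wy":0,"wz":0}]'
python3 -m jog '[{"dx":0,"dy":0,"dz":0.3,"wx":0,"wy":0,"wz":0},{"dx":0,"dy":0,"dz":0.6,"wx":0,"wy":0,"wz":0},{"dx":0,"dy":0,"dz":0.925,"wx":0,"wy":0,"wz":0},{"dx":0,"dy":0,"dz":0.925,"wx":0,"wy":0,"wz":0},{"dx":0,"dy":0,"dz":0.925,"wx":0,"wy":0,"wz":0}]'
python3 -m jog '[{"dx":0,"dy":0,"dz":0,"wx":0,"wy":0,"wz":0},{"dx":0,"dy":0,"dz":0,"wx":0,"wy":0,"wz":0},{"dx":0,"dy":0,"dz":0,"wx":0,"wy":0,"wz":0},{"dx":0,"dy":0,"dz":0,"wx":0,"wy":0,"wz":0},{"dx":0,"dy":0,"dz":0,"wx":0,"wy":0,"wz":0},{"dx":0,"dy":0,"dz":0,"wx":0,"wy":0,"wz":0}]' 1

```

```text
time: 42.95
tool_pos: [0.4359, -0.1101, 0.0884]
eef_rot: [[-0.866, -0.5, -0.001], [-0.5, 0.866, -0.001], [0.002, 0.0, -1.0]]
force: [0.6, -0.5, -0.1]
gripper_width: 0.447
grasp_force: 0.0
time: 43.45
tool_pos: [0.4368, -0.1101, 0.0154]
eef_rot: [[-0.866, -0.501, 0.001], [-0.501, 0.866, -0.0], [-0.001, -0.001, -1.0]]
force: [0.1, 0.9, -0.1]
gripper_width: 0.446
grasp_force: 0.0
time: 44.05
tool_pos: [0.4367, -0.1101, 0.0153]
eef_rot: [[-0.866, -0.501, 0.002], [-0.501, 0.866, 0.0], [-0.002, -0.001, -1.0]]
force: [-1.0, 1.7, 8.3]
gripper_width: 0.273
grasp_force: 30.0
```

```bash

python3 -m jog '[{"dx":0,"dy":0,"dz":-0.3,"wx":0,"wy":0,"wz":0},{"dx":0,"dy":0,"dz":-0.9,"wx":0,"wy":0,"wz":0},{"dx":0,"dy":0,"dz":-0.9,"wx":0,"wy":0,"wz":0}]' >/dev/null
python3 -m jog '[{"dx":0,"dy":0,"dz":-0.5,"wx":0,"wy":0,"wz":0},{"dx":0,"dy":0,"dz":-0.9,"wx":0,"wy":0,"wz":0.3},{"dx":0,"dy":0,"dz":-0.9,"wx":0,"wy":0,"wz":0.667},{"dx":0,"dy":0,"dz":-0.9,"wx":0,"wy":0,"wz":0.667},{"dx":0,"dy":0,"dz":-0.9,"wx":0,"wy":0,"wz":0.667},{"dx":0,"dy":0,"dz":-0.9,"wx":0,"wy":0,"wz":0.667},{"dx":0,"dy":0,"dz":-0.9,"wx":0,"wy":0,"wz":0.667}]'
python3 -m jog '[{"dx":0,"dy":0.4,"dz":0,"wx":0,"wy":0,"wz":0},{"dx":0,"dy":0.99,"dz":0,"wx":0,"wy":0,"wz":0},{"dx":0,"dy":0.99,"dz":0,"wx":0,"wy":0,"wz":0}]' >/dev/null
python3 -m jog '[{"dx":0,"dy":0.4,"dz":0,"wx":0,"wy":0,"wz":0},{"dx":0,"dy":0.99,"dz":0,"wx":0,"wy":0,"wz":0},{"dx":0,"dy":0.99,"dz":0,"wx":0,"wy":0,"wz":0}]' >/dev/null
python3 -m jog '[{"dx":0,"dy":0.4,"dz":0,"wx":0,"wy":0,"wz":0},{"dx":0,"dy":0.99,"dz":0,"wx":0,"wy":0,"wz":0},{"dx":0,"dy":0.99,"dz":0,"wx":0,"wy":0,"wz":0}]' >/dev/null
python3 -m jog '[{"dx":0,"dy":0.4,"dz":0,"wx":0,"wy":0,"wz":0},{"dx":0,"dy":0.99,"dz":0,"wx":0,"wy":0,"wz":0},{"dx":0,"dy":0.99,"dz":0,"wx":0,"wy":0,"wz":0}]' >/dev/null
python3 -m jog '[{"dx":-0.3,"dy":0.4,"dz":0,"wx":0,"wy":0,"wz":0},{"dx":-0.834,"dy":0.99,"dz":0,"wx":0,"wy":0,"wz":0},{"dx":-0.834,"dy":0.99,"dz":0,"wx":0,"wy":0,"wz":0},{"dx":-0.834,"dy":0.99,"dz":0,"wx":0,"wy":0,"wz":0}]' >/dev/null
python3 -m jog '[{"dx":-0.4,"dy":0.4,"dz":0,"wx":0,"wy":0,"wz":0},{"dx":-0.834,"dy":0.987,"dz":0,"wx":0,"wy":0,"wz":0},{"dx":-0.834,"dy":0.987,"dz":0,"wx":0,"wy":0,"wz":0},{"dx":-0.834,"dy":0.987,"dz":0,"wx":0,"wy":0,"wz":0},{"dx":-0.834,"dy":0.987,"dz":0.4,"wx":0,"wy":0,"wz":0},{"dx":-0.834,"dy":0.987,"dz":0.8,"wx":0,"wy":0,"wz":0},{"dx":-0.834,"dy":0.987,"dz":0.8,"wx":0,"wy":0,"wz":0}]'
python3 -m jog '[{"dx":0,"dy":0,"dz":0.3,"wx":0,"wy":0,"wz":0},{"dx":0,"dy":0,"dz":0.6,"wx":0,"wy":0,"wz":0},{"dx":0,"dy":0,"dz":0.85,"wx":0,"wy":0,"wz":0},{"dx":0,"dy":0,"dz":0.94,"wx":0,"wy":0,"wz":0},{"dx":0,"dy":0,"dz":0.94,"wx":0,"wy":0,"wz":0},{"dx":0,"dy":0,"dz":0.94,"wx":0,"wy":0,"wz":0}]'
python3 -m jog '[{"dx":0,"dy":0,"dz":0,"wx":0,"wy":0,"wz":0},{"dx":0,"dy":0,"dz":0,"wx":0,"wy":0,"wz":0},{"dx":0,"dy":0,"dz":0,"wx":0,"wy":0,"wz":0},{"dx":0,"dy":0,"dz":0,"wx":0,"wy":0,"wz":0},{"dx":0,"dy":0,"dz":-0.1,"wx":0,"wy":0,"wz":0},{"dx":0,"dy":0,"dz":-0.4,"wx":0,"wy":0,"wz":0},{"dx":0,"dy":0,"dz":-1,"wx":0,"wy":0,"wz":0},{"dx":0,"dy":0,"dz":-1,"wx":0,"wy":0,"wz":0},{"dx":0,"dy":0,"dz":-1,"wx":0,"wy":0,"wz":0}]' 0.45

```

```text
time: 45.05
tool_pos: [0.4355, -0.1103, 0.1583]
eef_rot: [[-1.0, -0.003, 0.0], [-0.003, 1.0, 0.0], [-0.0, 0.0, -1.0]]
force: [0.5, -1.2, -1.6]
gripper_width: 0.274
grasp_force: 30.0
time: 47.35
tool_pos: [0.5657, 0.3609, 0.09]
eef_rot: [[-1.0, 0.001, -0.007], [0.001, 1.0, -0.005], [0.007, -0.005, -1.0]]
force: [0.1, -1.6, -1.3]
gripper_width: 0.273
grasp_force: 30.0
time: 47.95
tool_pos: [0.5696, 0.365, 0.0208]
eef_rot: [[-1.0, -0.001, 0.002], [-0.001, 1.0, 0.001], [-0.002, 0.001, -1.0]]
force: [0.1, 0.1, -0.9]
gripper_width: 0.277
grasp_force: 30.0
time: 48.85
tool_pos: [0.5698, 0.3656, 0.1013]
eef_rot: [[-1.0, -0.0, 0.003], [-0.0, 1.0, 0.003], [-0.003, 0.003, -1.0]]
force: [1.0, 0.3, -0.4]
gripper_width: 0.552
grasp_force: 0.0
```

Move up and away towards +y, then verify.

```bash

python3 -m jog '[{"dx":0,"dy":0,"dz":-0.5,"wx":0,"wy":0,"wz":0},{"dx":0,"dy":0,"dz":-1,"wx":0,"wy":0,"wz":0},{"dx":0,"dy":0,"dz":-1,"wx":0,"wy":0,"wz":0}]' >/dev/null
python3 -m jog '[{"dx":0.4,"dy":0.4,"dz":-0.3,"wx":0,"wy":0,"wz":0},{"dx":1,"dy":1,"dz":-0.6,"wx":0,"wy":0,"wz":0},{"dx":1,"dy":1,"dz":-0.6,"wx":0,"wy":0,"wz":0},{"dx":1,"dy":1,"dz":-0.6,"wx":0,"wy":0,"wz":0}]' >/dev/null
python3 -m jog '[{"dx":0.4,"dy":0.4,"dz":0,"wx":0,"wy":0,"wz":0},{"dx":1,"dy":1,"dz":0,"wx":0,"wy":0,"wz":0},{"dx":1,"dy":1,"dz":0,"wx":0,"wy":0,"wz":0},{"dx":1,"dy":1,"dz":0,"wx":0,"wy":0,"wz":0}]'
python3 - <<'E'
from station import imaging
import cv2,numpy as np
im,d=imaging.grab_frame('side');s,_=imaging.grab_frame('scene')
a=cv2.resize(im[190:290,300:430],(780,600))
cv2.imwrite('pics/s4.png',a);c=imaging.get_calibration('side');cv2.imwrite('pics/s4full.png',im);np.save('pics/s4.npy',d);np.savez('pics/s4cal.npz',**c)
from h import *
W=cloud('s4')
def loc(q,o,y):
    y=np.radians(y);return np.array([[np.cos(y),np.sin(y)],[-np.sin(y),np.cos(y)]])@(q-o)
for n,x,y,z0,z1 in [('lens',.454,.374,.012,.04),('tall',.5135,.369,.03,.09),('black',.569,.365,.015,.06),('vial',.4935,.2705,.015,.06),('short',.553,.277,.015,.06),('jar',.43,.132,.01,.08)]:
    q=W[(np.hypot(W[:,0]-x,W[:,1]-y)<.03)&(W[:,2]>z0)&(W[:,2]<z1)]
    if n=='tall': q=q[abs(q[:,0]-x)<.02]
    if len(q): print(n,len(q),'x',np.round(np.percentile(q[:,0],[3,97]),3),'y',np.round(np.percentile(q[:,1],[3,97]),3),'ztop',round(float(q[:,2].max()),3))
B=cloud('side0');q=B[(np.hypot(B[:,0]-.43,B[:,1]-.132)<.03)&(B[:,2]>.01)&(B[:,2]<.08)];print('jar0',np.round(np.percentile(q[:,0],[3,97]),3),np.round(np.percentile(q[:,1],[3,97]),3))
E
```

```text
time: 49.95
tool_pos: [0.4073, 0.5257, 0.2255]
eef_rot: [[-1.0, -0.003, -0.001], [-0.003, 1.0, -0.002], [0.001, -0.002, -1.0]]
force: [-0.7, -0.6, -0.3]
gripper_width: 0.554
grasp_force: 0.0
lens 181 x [0.44  0.467] y [0.361 0.391] ztop 0.03
tall 149 x [0.512 0.525] y [0.368 0.378] ztop 0.087
black 183 x [0.558 0.58 ] y [0.357 0.379] ztop 0.05
vial 103 x [0.487 0.501] y [0.266 0.282] ztop 0.05
short 89 x [0.547 0.559] y [0.277 0.287] ztop 0.055
jar0 [0.408 0.451] [0.122 0.159]
```

View pics/s4.png

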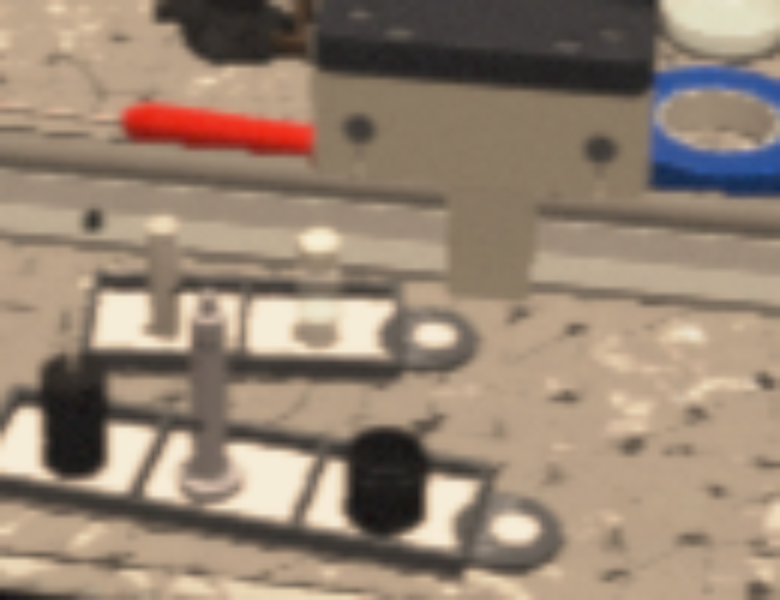

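The crop shows all five parts standing on the tray floors: black post (75,420), tall post (210,450), lens tube (385,480), vial (318,290) and short post (163,280). Their heights are right for standing on the floor, and the tool is clear.

```bash
python3 -c "
from station import r
print(r.close_job())"
```

```text
the job is handed in; nothing more can be done
None
```

I handed the job in at about 50 s of the 141 s: all five parts stand upright in their compartments, the tall post about 7 mm off centre (22 mm allowed); the jar looked unmoved when last clearly seen, before the black post was carried over; no verdict came back.

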